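# Clear the portion board, then set and hold its length stop

### The arm

A 6-joint arm with a two-finger parallel gripper is mounted at the origin on the work surface. World frame = base frame: x ahead of the robot, y to its left, z up, the work surface at z = 0. Lengths are in m, angles in rad, forces in N, time in s.
With the tool pointing down it reaches from about 0.25 to 0.775 m from the base axis. Payload 4 kg.
Tool frame: the origin (TCP) lies at the centre of the arm's flange, where the gripper is bolted on; the fingertips stand ahead of it and the grasp point (between the pads) lies 180 mm ahead of it (robot.tcp_to_tips is the z of the fingertips in the tool frame, in m); z points along the fingers, y is the direction in which the jaws open and shut (so a half turn about z gives the same grasp; the last joint's range is limited). The gripper opens to 94 mm and grips with 3 to 60 N. Pads are 16 mm wide; open, the fingers measure 119 mm over their backs; the gripper's body (75 mm by 177 mm) begins 78 mm behind the grasp point.
Start: joints at [-1.327, 0.087, 1.371, -0, 1.684, -0.103], TCP at [0.187, -0.517, 0.405] pointing down, gripper open.
Joint ranges: [-3.1, 3.1], [-0.76, 2.03], [0.27, 2.55], [-1.08, 4.22], [0.17, 2.65], [-2.57, 2.57]. Speed limits (rad/s): [2.79, 2.79, 3.14, 3.14, 3.14, 3.14].

### API

Orientations are given as [roll, pitch, yaw] about the fixed x, y, z axes, in that order (R = Rz(yaw) Ry(pitch) Rx(roll)).
In Python, from bench import robot gives the robot as it stands.
- The arm moves only by the tool move_arm, never from a script. Its argument "increments" is a list that holds one entry, the list of rows, each a list of 7 numbers: the opening, from 0 (shut) to 1 (fully open), then the shift along the tool's x, y, z as a fraction of full scale, then the turn, a rotation vector about the tool's x, y, z as a fraction of full scale. In form: [[[jaw, dx, dy, dz, rx, ry, rz], ...]]. A call has 1 to 8 rows; each row is the pose to reach, as a shift and turn from the pose commanded when the call began, along the tool's axes at that moment; what a row does not reach only later rows make up. Full scale, the value 1, is 0.1 m for a shift and pi/2 rad for a turn. A row lasts 1/12 s, in which the tool goes at most 41.7 mm and 7.16 degrees, less where a joint would pass 70% of its speed; a pose out of reach is approached as far as the arm can. A call with a number of a shift or a turn outside -1 to 1 is refused whole. A call with a gripper value outside its range is refused whole. The fingers move at their own pace and stop on an object; the grip force is fixed at half the most. Time passes only in rows, so rows that repeat a pose let the fingers close. It gives the time, the measured TCP pose, the force and the opening at its end, in the units of the state.
- robot.get_obs(): the state, without advancing time (a new reading comes with each control period).
- robot.snapshot(name): name is "side" or "top" or "wrist"; returns (picture, depth): 480x640x3 uint8, red, green, blue; 480x640 float32, m along the optical axis (not along the pixel's ray), 0 where there is no reading.
- robot.camera_params(name): a dict with "mtx" (3x3 intrinsics, pixels), "k1" (the pictures are not rectified: a ray, as slopes to the right and down, at radius r is drawn at 1 + k1 r^2 times it, then the intrinsics apply), "R" (3x3) and "t" (3): a world point X has camera coordinates R X + t. Camera axes: x right, y down, z forward; pixel columns grow to the right and rows downward; lengths in m; the calibration is good to about 2 mm. A picture is of the moment at which its call begins: read the wrist's pose just before it. camera_params takes no time and is no camera call; for the wrist camera it gives the pose at the moment of the call.
- robot.close_job(): hands the job in, once; it reports no verdict.
The state is a dict: "time": time; "joint_positions": joint angles; "qvel": joint speeds; "joint_torque": joint torques, N m; "tool_pos": TCP position; "ee_rot": TCP orientation; "wrist_force": force on the tool from outside, world axes, zero at the start; "wrist_torque": the same for the moment, N m; "width": finger opening in m.
Only numpy, scipy, OpenCV 4.12 (cv2) and the standard library are available. Lean on these libraries where they do the work, as an engineer would, in place of code of your own. Each camera call takes 0.05 s, during which the arm holds its last target.

### The job

Sweep all five orange carrot offcuts along the white board and off its end into the steel tray, using the red-handled scraper block and not the fingers, then stand the scraper back upright on the middle of its blue mat and let go of it. Then pinch the black grip of the length stop so that its green lock button is squeezed in, draw the stop out until its red pointer lines up with the yellow mark on the scale, and finish while still holding it there by the grip with the button squeezed (a spring pulls it home if it is let go). Leave the jar, the bottle and the bowl where they stand.

Things in the scene. Friction and masses are not known exactly. Their poses are not given: they have to be found in the camera images.
- station: The fixed portion board unit; origin on the table under the centre of the white board, z up, long side along y. At the board's -y end is the open steel catch tray; along its +x edge run the length stop's grey sleeve (x 85 to 135, y -120 to 120 mm, top 66 mm above the table) and, on to y = 300 mm, its aluminium rail (top at 30 mm).
- board_top (a point): Centre of the white board's top, 45 mm above the table; axes as the station's. Board 156 mm (x) by 260 mm (y). Green lips 8 mm wide and 12 mm high along both long edges leave a 140 mm wide channel along y. The -y end (y = -130 mm) is open above the tray; behind the +y end stands the stop plate (y = 146 mm at home, top 70 mm above the table).
- tray (a point): Centre of the catch tray's inner floor (3 mm above the table); axes as the station's. Tray 190 mm (x) by 150 mm (y), 28 mm high, walls 3 mm; its rim passes 10 mm under the board's end.
- chip1: Orange carrot offcut, a chunk 18 x 15 x 13 mm, 12 g, loose on the board; origin at the centre of its underside.
- chip2: Orange carrot offcut, a chunk 18 x 15 x 13 mm, 12 g, loose on the board; origin at the centre of its underside.
- chip3: Orange carrot offcut, a chunk 18 x 15 x 13 mm, 12 g, loose on the board; origin at the centre of its underside.
- chip4: Orange carrot offcut, a chunk 18 x 15 x 13 mm, 12 g, loose on the board; origin at the centre of its underside.
- chip5: Orange carrot offcut, a chunk 18 x 15 x 13 mm, 12 g, loose on the board; origin at the centre of its underside.
- scraper_grip (a point): Centre of the scraper block's red handle, 48 mm above its underside. Handle 60 mm long (x), 26 mm thick (y), from 22 to 72 mm above the underside; below it the white block, 126 mm (x) by 40 mm (y), 22 mm high, steel face on its -y side. z up; 0.15 to 0.31 kg. It starts upright on the mat, its x within 0.1 rad of the mat's x.
- mat_centre (a point): Centre of the top of the fixed blue mat, 180 mm (x) by 100 mm (y), 2 mm thick; axes as the mat's.
- stop_grip (a point): Squeeze point of the length stop's grip, 92 mm above the table; axes as the station's. The grip is a black post, 30 mm wide (y), 62 to 115 mm above the table. Its fixed face lies 13 mm to -x of this point; the green button's face (24 mm wide, 70 to 110 mm high) lies to +x, 20 mm away when out, 13 mm when in. Pinch along x from above. It moves along +y with the stop.
- lock_button (a joint): Green lock button: 0 out (locked), 0.007 m fully in; it moves along the station's -x. A spring pushes it out (2 N at first, 5.5 N when in); squeezed by more than 5 mm it frees the stop, which is otherwise blocked at home. Squeeze with 15 N or more.
- stop (a joint): How far the length stop is drawn out along the station's +y: 0 at home, at most 0.13 m. A spring pulls it home with about 4 to 5 N at all times, so it must be held.
- pointer (a point): Tip of the red pointer on the stop's carriage, on its +x side, 34 mm above the table; it has the same y as the grip's centre and moves with the stop. Axes as the station's.
- mark_line (a point): The yellow mark, a 4 mm wide clip on the white scale strip beside the rail (ticks each 10 mm); the point is its middle. Axes as the station's. The stop is set when the pointer has the same station y as this point; it lies 45 to 110 mm beyond the home position.
- jar: Amber jar, 60 mm across, 90 mm high, loose; origin at its underside. Bystander.
- bottle: Yellow sauce bottle, 56 mm across, 150 mm high, loose; origin at its underside. Bystander.
- bowl: Small steel bowl, 110 mm across, 50 mm high, loose; origin at its underside. Bystander.
There are look-alikes about, which are no part of the job. Of the things that look like the part that bears scraper_grip, the smaller one is meant. There is more than one size of the part that bears mat_centre; the job needs the smaller.

How it is judged:
By the outcome, as a careful person would: the job done as asked, in the order asked, and still so for the second after the job is handed in, while the arm keeps its last pose, push and grip.
It also fails if it takes over 64 s, if anything falls off the work surface, if the arm or the gripper's body presses on something with over 40 N, if the wrist force passes 120 N, or if a joint passes its speed limit or range.

## Working session

There is one attempt and no reset: what is moved stays moved. The work goes in short steps, Python scripts to look and compute and a tool call to move; the robot and the scene stay as the last step left them, time stands still between calls to the robot, and variables do not carry over. Pictures are saved under pics/ and viewed, and the job is handed in when it is done.

Besides the shell and the picture viewer there is one more tool, called after "Request:" in YAML: its name, and indented under it one key for each argument. move_arm: Moves the arm, as the interface text tells. Its arguments: {"type":"object","properties":{"increments":{"type":"array","items":{"type":"array","items":{"type":"array","items":{"type":"number","minimum":-1,"maximum":1}}}}},"required":["increments"]}

```bash
ls; mkdir -p pics
python3 - <<'E'
from bench import robot
import cv2
o=robot.get_obs()
for k,v in o.items(): print(k,v)
print(robot.tcp_to_tips)
for n in ["side","top","wrist"]:
    p=robot.camera_params(n); print(n,p)
    im,d=robot.snapshot(n)
    cv2.imwrite(f"pics/{n}0.png",im[...,::-1])
    import numpy as np
    np.savez(f"{n}0.npz",im=im,d=d,**p)
E
```

```text
pics
time 0.0
joint_positions [-1.32715672e+00  8.79754116e-02  1.37222718e+00  4.20687828e-06
  1.68358964e+00 -1.03090420e-01]
qvel [-0.00083366 -0.00227864  0.00071673  0.00017561 -0.0007018   0.00014691]
joint_torque [ 8.32769583e-04 -3.40177953e+01 -3.02423644e+01  7.16791023e-02
  3.30221909e-02 -1.72293089e-04]
tool_pos [ 0.18687989 -0.51716928  0.40350627]
ee_rot [-3.13940518e+00 -2.30512737e-04  3.46730239e-01]
wrist_force [0.15385038 0.26804752 0.7317413 ]
wrist_torque [-0.01644405  0.00539087 -0.04520879]
width 0.09399348480583034
0.1992
side {'mtx': array([[469.69159748,   0.        , 321.00381982],
       [  0.        , 469.69159748, 236.66633419],
       [  0.        ,   0.        ,   1.        ]]), 'k1': -0.12367390982989289, 'R': array([[-0.83805419, -0.54510294, -0.02297724],
       [-0.26041944,  0.43667235, -0.86110334],
       [ 0.47942349, -0.71566755, -0.5079105 ]]), 't': array([0.42062193, 0.20569223, 0.98596475])}
top {'mtx': array([[530.3598665 ,   0.        , 326.48779051],
       [  0.        , 530.3598665 , 234.3410062 ],
       [  0.        ,   0.        ,   1.        ]]), 'k1': 0.006148560526376458, 'R': array([[ 0.03308314, -0.99944727,  0.00326479],
       [-0.97398958, -0.03297276, -0.22418094],
       [ 0.22416468,  0.00423674, -0.97454207]]), 't': array([0.00643589, 0.50427777, 1.56664951])}
wrist {'mtx': array([[360.53630134,   0.        , 320.13484266],
       [  0.        , 360.53630134, 245.95262127],
       [  0.        ,   0.        ,   1.        ]]), 'k1': 0.006352751888712201, 'R': array([[ 0.33939121, -0.94064459, -0.00116874],
       [-0.90290995, -0.32612418,  0.279994  ],
       [-0.26375599, -0.09397224, -0.96000104]]), 't': array([-0.54853589, -0.0292574 ,  0.39206777])}
```

View pics/top0.png

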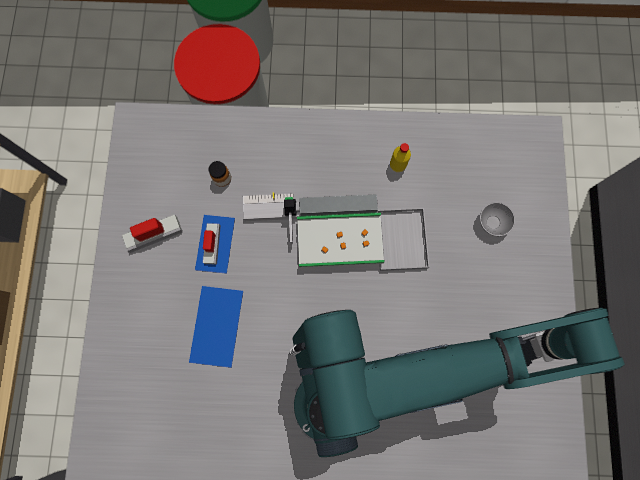

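View pics/side0.png

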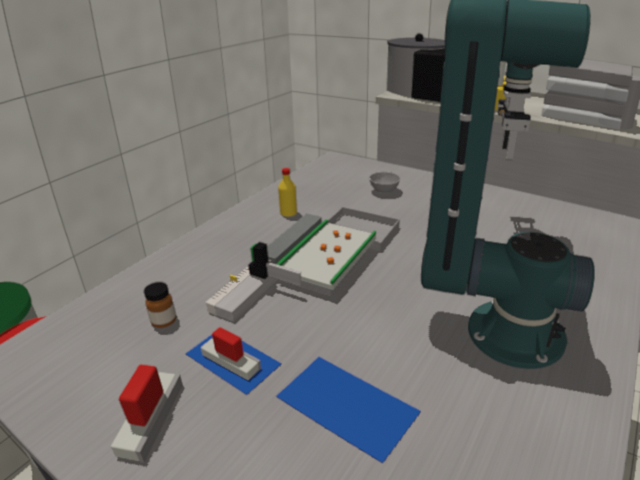

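View pics/wrist0.png

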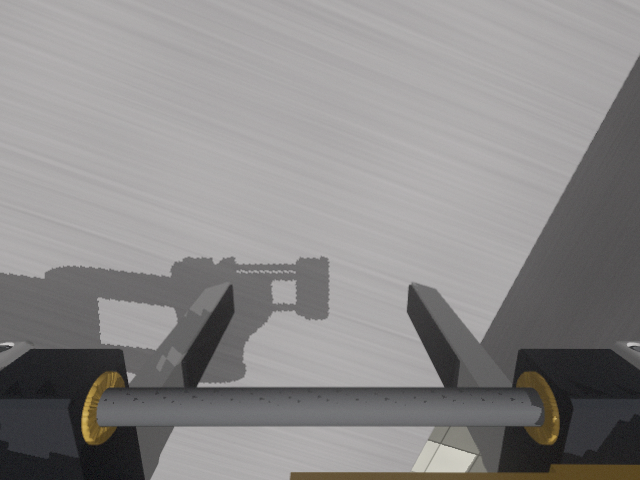

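```bash
cat > h.py <<'E'
import numpy as np, cv2
def cast(p,uv,z):
    uv=np.atleast_2d(np.asarray(uv,float))
    m=np.asarray(p['mtx']);k=float(p['k1']);R=np.asarray(p['R']);t=np.asarray(p['t'])
    n=cv2.undistortPoints(uv.reshape(-1,1,2),m,np.array([k,0,0,0.])).reshape(-1,2)
    d=np.c_[n,np.ones(len(n))]@R; c=-R.T@t
    s=(z-c[2])/d[:,2]
    return c+d*s[:,None]
def depthpt(p,uv,dep):
    m=np.asarray(p['mtx']);k=float(p['k1']);R=np.asarray(p['R']);t=np.asarray(p['t'])
    uv=np.atleast_2d(np.asarray(uv,float))
    n=cv2.undistortPoints(uv.reshape(-1,1,2),m,np.array([k,0,0,0.])).reshape(-1,2)
    return (np.c_[n,np.ones(len(n))]*np.asarray(dep).reshape(-1,1)-t)@R
def proj(p,X):
    R=np.asarray(p['R']);t=np.asarray(p['t'])
    rv=cv2.Rodrigues(R)[0]
    return cv2.projectPoints(np.atleast_2d(X).astype(float),rv,t,np.asarray(p['mtx']),np.array([float(p['k1']),0,0,0.]))[0].reshape(-1,2)
E
python3 - <<'E'
import numpy as np,cv2
from h import *
f=np.load('top0.npz');im=f['im'];hsv=cv2.cvtColor(im,cv2.COLOR_RGB2HSV)
cv2.imwrite('pics/topcrop.png',cv2.resize(im[140:380,110:510][...,::-1],None,fx=2,fy=2,interpolation=cv2.INTER_CUBIC))
cv2.imwrite('pics/topcrop2.png',cv2.resize(im[180:280,180:310][...,::-1],None,fx=6,fy=6,interpolation=cv2.INTER_CUBIC))
f2=np.load('side0.npz')
cv2.imwrite('pics/sidecrop.png',cv2.resize(f2['im'][150:400,130:420][...,::-1],None,fx=2.4,fy=2.4,interpolation=cv2.INTER_CUBIC))
H,S,V=[hsv[...,i].astype(int) for i in range(3)]
masks={'blue':((H>100)&(H<130)&(S>120),.002,300),'red':(((H<4)|(H>175))&(S>170)&(V>60),.074,40),'orange':((H>=6)&(H<16)&(S>150)&(V>120),.0515,8),'green':((H>50)&(H<80)&(S>120),.057,30),'yellow':((H>22)&(H<32)&(S>130),.02,3)}
for n,(m,z,a) in masks.items():
    cs,_=cv2.findContours(m.astype(np.uint8),cv2.RETR_EXTERNAL,cv2.CHAIN_APPROX_NONE)
    for c in cs:
        if cv2.contourArea(c)<a and len(c)<6: continue
        if c[:,0,1].mean()<120: continue
        mk=np.zeros(m.shape,np.uint8);cv2.drawContours(mk,[c],-1,1,-1)
        ys,xs=np.nonzero(mk); cen=(xs.mean(),ys.mean())
        r=cv2.minAreaRect(c[:,0].astype(np.float32)); 
        w=cast(f,cv2.boxPoints(r),z)
        e1=w[1]-w[0];e2=w[2]-w[1]
        print(n,len(xs),np.round(cen,1),'w',np.round(cast(f,cen,z)[0],4),'rect c',np.round(w.mean(0)[:2],4),'sides',np.round(np.linalg.norm(e1),3),np.round(np.degrees(np.arctan2(e1[1],e1[0])),1),np.round(np.linalg.norm(e2),3),np.round(np.degrees(np.arctan2(e2[1],e2[0])),1), 'depthz',np.round(depthpt(f,cen,f['d'][int(round(cen[1])),int(round(cen[0]))])[0],4))
E
```

```text
blue 3273 [215.9 326.5] w [0.2173 0.3504 0.002 ] rect c [0.2199 0.3512] sides 0.235 -3.8 0.133 -96.8 depthz [ 0.2175  0.3515 -0.0032]
blue 1764 [214.6 243.8] w [0.4741 0.375  0.002 ] rect c [0.4753 0.3756] sides 0.182 -3.3 0.102 -96.7 depthz [0.4705 0.3712 0.0197]
red 209 [208.6 240.8] w [0.4678 0.3781 0.074 ] rect c [0.4684 0.3779] sides 0.064 -1.3 0.032 -94.5 depthz [0.4675 0.3778 0.0755]
red 474 [146.4 229.1] w [0.4976 0.5693 0.074 ] rect c [0.4977 0.5692] sides 0.092 -66.3 0.053 -154.7 depthz [0.4911 0.5593 0.1024]
red 57 [404.2 147.2] w [ 0.7896 -0.2121  0.074 ] rect c [ 0.7904 -0.213 ] sides 0.022 -88.0 0.027 179.9 depthz [ 0.7594 -0.2015  0.1469]
orange 23 [324.3 249.2] w [0.4583 0.0283 0.0515] rect c [0.4582 0.0286] sides 0.013 -42.5 0.015 -133.6 depthz [0.4569 0.0283 0.0583]
orange 22 [343.  245.3] w [ 0.4725 -0.0281  0.0515] rect c [ 0.4727 -0.028 ] sides 0.013 -69.3 0.015 -160.4 depthz [ 0.4714 -0.028   0.0568]
orange 22 [365.6 243. ] w [ 0.4818 -0.0974  0.0515] rect c [ 0.4817 -0.0976] sides 0.016 -69.3 0.012 -161.0 depthz [ 0.4813 -0.0972  0.054 ]
orange 21 [339.4 234. ]
[... 236 characters left out ...]
.5162 -0.0932  0.0526]
green 205 [340.9 262.8] w [ 0.4169 -0.0233  0.057 ] rect c [ 0.4169 -0.0236] sides 0.255 -85.3 0.007 -176.8 depthz [ 0.4168 -0.0233  0.0576]
green 233 [338.6 215.4] w [ 0.565  -0.0122  0.057 ] rect c [ 0.5651 -0.0119] sides 0.257 -85.2 0.009 -176.8 depthz [ 0.5662 -0.0123  0.0525]
green 20 [288.6 198.2] w [0.6151 0.1449 0.057 ] rect c [0.6158 0.1452] sides 0.022 -88.0 0.006 -177.3 depthz [0.5997 0.1407 0.1082]
yellow 7 [273. 195.] w [0.6352 0.1981 0.02  ] rect c [0.6352 0.1981] sides 0.0 0.0 0.02 3.2 depthz [0.6279 0.1954 0.0437]
yellow 345 [399.2 159.8] w [ 0.768  -0.2038  0.02  ] rect c [ 0.7692 -0.2047] sides 0.083 -16.9 0.055 -107.8 depthz [ 0.7406 -0.1942  0.0906]
```

View pics/topcrop.png

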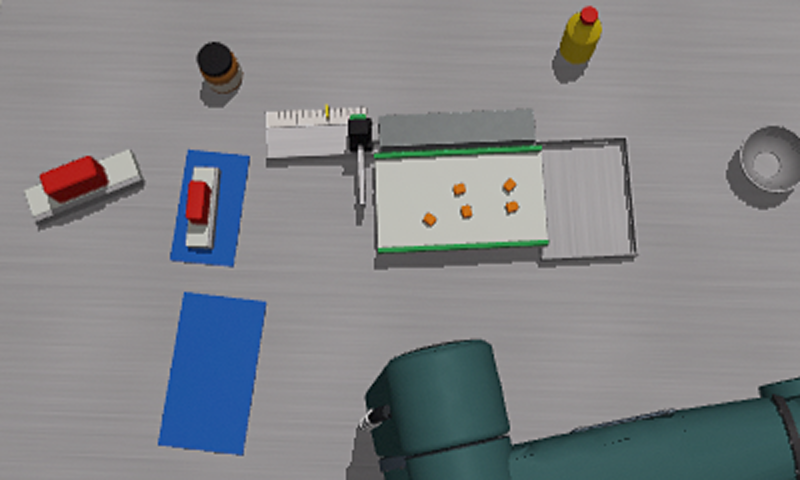

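View pics/topcrop2.png

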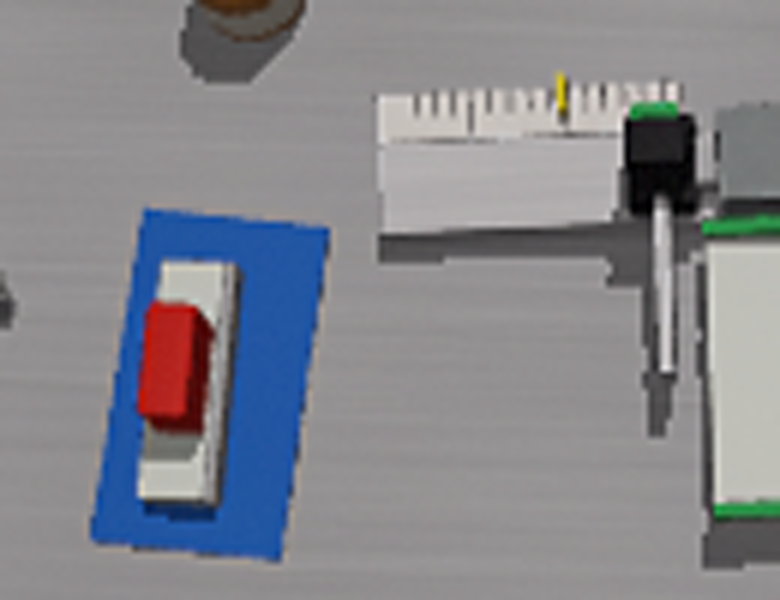

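View pics/sidecrop.png

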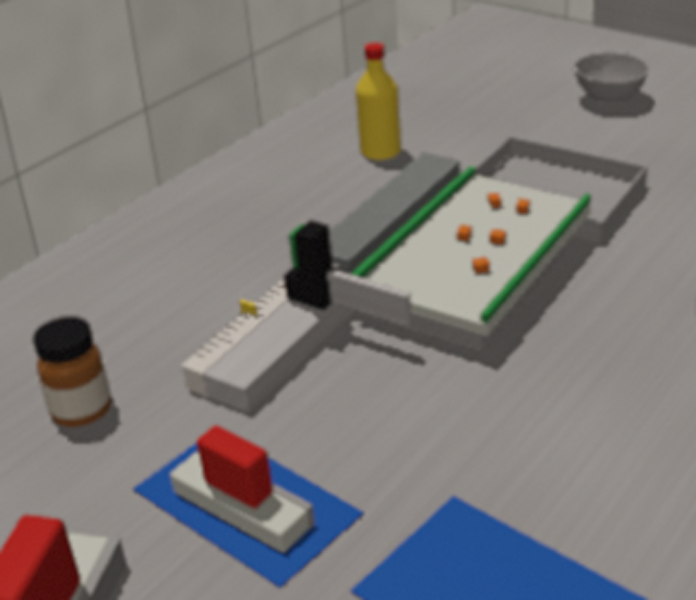

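Run:
```python
import numpy as np
from scipy.spatial.transform import Rotation as Ro
f=np.load('wrist0.npz');R=f['R'];t=f['t'];c=-R.T@t
T=np.array([.18688,-.51717,.4035]);RT=Ro.from_euler('xyz',[-3.1394,-.00023,.34673]).as_matrix()
print('cam in world',c,'tool',RT.T@(c-T),'cam axes in tool (rows x,y,z)\n',np.round(R@RT,4))
```

```text
cam in world [ 0.26316169 -0.48867537  0.38393627] tool [ 0.08142075 -0.00083358  0.01958433] cam axes in tool (rows x,y,z)
 [[-5.000e-04  1.000e+00 -1.000e-03]
 [-9.599e-01 -7.000e-04 -2.802e-01]
 [-2.802e-01  9.000e-04  9.599e-01]]
```

Request:
move_arm:
  increments:
    - [[1,0.25,-0.25,-0.25,0,0,0.055],[1,0.5,-0.5,-0.5,0,0,0.11],[1,0.75,-0.75,-0.75,0,0,0.165],[1,1,-1,-1,0,0,0.22],[1,1,-1,-1,0,0,0.22]]

```text
time: 0.57
tool_pos: [0.2481, -0.3854, 0.5105]
ee_rot: [3.135, -0.005, 0.003]
wrist_force: [0.4, -0.1, 0.9]
width: 0.094
```

Request:
move_arm:
  increments:
    - [[1,0.35,-0.35,0,0,0,0],[1,0.7,-0.7,0,0,0,0],[1,1,-1,0,0,0,0]]

```text
time: 0.82
tool_pos: [0.3357, -0.3, 0.5042]
ee_rot: [3.141, 0.0, -0.0]
wrist_force: [1.1, 0.2, -0.2]
width: 0.0941
```

Request:
move_arm:
  increments:
    - [[1,0.35,-0.35,0,0,0,0],[1,0.7,-0.7,0,0,0,0],[1,1,-1,0,0,0,0]]

```text
time: 1.07
tool_pos: [0.4246, -0.2109, 0.5039]
ee_rot: [3.142, 0.001, 0.002]
wrist_force: [-0.7, -0.3, -0.1]
width: 0.0938
```

Request:
move_arm:
  increments:
    - [[1,0.2,-0.35,0,0,0,0],[1,0.4,-0.7,0,0,0,0],[1,0.5,-1,0,0,0,0]]

```text
time: 1.32
tool_pos: [0.4752, -0.1103, 0.503]
ee_rot: [-3.141, 0.002, 0.004]
wrist_force: [0.2, 0.0, 0.1]
width: 0.0941
```

Request:
move_arm:
  increments:
    - [[1,0,-0.35,0,0,0,0],[1,0,-0.7,0,0,0,0],[1,0,-1,0,0,0,0]]

```text
time: 1.57
tool_pos: [0.4736, -0.0105, 0.5035]
ee_rot: [-3.141, 0.002, 0.003]
wrist_force: [-0.2, 0.0, 0.8]
width: 0.0943
```

Request:
move_arm:
  increments:
    - [[1,0,-0.35,0,0,0,0],[1,0,-0.7,0,0,0,0],[1,0,-0.9,0,0,0,0],[1,0,-0.9,0,0,0,0],[1,0,-0.9,0,0,0,0]]

```text
time: 1.98
tool_pos: [0.4734, 0.0784, 0.5038]
ee_rot: [3.141, 0.001, 0.004]
wrist_force: [0.2, -0.6, 0.8]
width: 0.0938
```

```bash
cat > snap.py <<'E'
import sys,cv2,numpy as np
from bench import robot
n,tag=sys.argv[1:3]
o=robot.get_obs();p=robot.camera_params(n);im,d=robot.snapshot(n)
cv2.imwrite(f"pics/{tag}.png",im[...,::-1]);np.savez(f"{tag}.npz",im=im,d=d,pos=o['tool_pos'],rot=o['ee_rot'],**p)
print(o['time'],o['tool_pos'],o['ee_rot'],np.abs(o['qvel']).max(),np.round(o['joint_positions'],3))
E
python3 snap.py wrist w1
```

```text
1.9833 [0.4734304  0.07835935 0.50375512] [3.14066072e+00 1.34177579e-03 3.80822302e-03] 0.03932297026357494 [ 4.600e-02 -6.700e-02  1.332e+00 -1.000e-03  1.878e+00  1.613e+00]
```

View pics/w1.png

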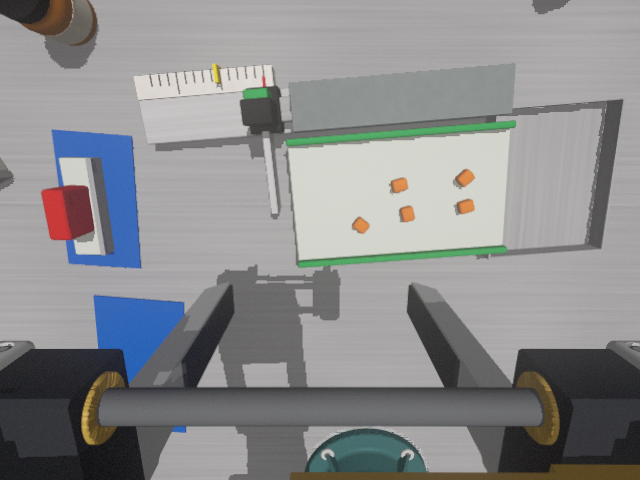

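The wrist picture shows everything of use: board with five chips (361–466, 177–225), grip at (262,108), red pointer (264,82), yellow mark (216,74), small mat (97,200) with the scraper on it. Now measuring.

```bash
cat > meas.py <<'E'
import numpy as np,cv2,sys
from h import *
f=dict(np.load(sys.argv[1]+'.npz'));im=f['im'];hsv=cv2.cvtColor(im,cv2.COLOR_RGB2HSV)
H,S,V=[hsv[...,i].astype(int) for i in range(3)]
def comps(m,amin,amax=1e9,box=(0,640,0,480)):
    m=m.copy().astype(np.uint8);b=np.zeros_like(m);b[box[2]:box[3],box[0]:box[1]]=1;m&=b
    n,l,s,c=cv2.connectedComponentsWithStats(m)
    return [(l==i,s[i,4],c[i]) for i in range(1,n) if amin<=s[i,4]<=amax]
def fitrect(mask,z):
    c=max(cv2.findContours(mask.astype(np.uint8),cv2.RETR_EXTERNAL,cv2.CHAIN_APPROX_NONE)[0],key=len)[:,0].astype(float)
    w=cast(f,c,z)[:,:2].astype(np.float32)
    r=cv2.minAreaRect(w*1000); b=cv2.boxPoints(r); a=[b[1]-b[0],b[2]-b[1]]
    a.sort(key=lambda v:-np.hypot(*v))
    return np.array(r[0])/1000,[(round(float(np.hypot(*v)),1),round(float(np.degrees(np.arctan2(v[1],v[0]))%180),2)) for v in a]
E
cat > m1.py <<'E'
exec(open('meas.py').read())
blue=(H>100)&(H<130)&(S>120); red=((H<5)|(H>174))&(S>150)&(V>50); green=(H>50)&(H<80)&(S>120); orange=(H>=6)&(H<18)&(S>150)&(V>100); yel=(H>22)&(H<33)&(S>120)
for nm,m,a,z in [('blue',blue,800,.002),('green',green,60,.057),('orange',orange,30,.0515),('yel',yel,6,.034),('red',red,6,.074)]:
    for k,ar,c in comps(m,a):
        if nm=='orange' and c[0]<290: continue
        r=fitrect(k,z); print(nm,ar,np.round(c,1),'cen',np.round(cast(f,c,z)[0],4),'rect',np.round(r[0],4),r[1])
E
python3 m1.py w1
python3 - <<'E'
import cv2
im=cv2.imread('pics/w1.png')
cv2.imwrite('pics/w1c.png',cv2.resize(im[55:275,30:300],None,fx=2.7,fy=2.7,interpolation=cv2.INTER_CUBIC))
E
```

```text
blue 5684 [107.3 192.1] cen [0.4872 0.3612 0.002 ] rect [0.4732 0.3751] [(179.5, 175.77), (100.0, 85.77)]
blue 4567 [134.5 327. ] cen [0.287  0.3534 0.002 ] rect [0.2604 0.3478] [(146.1, 175.07), (128.8, 85.07)]
green 193 [255.1  92.8] cen [0.6041 0.1499 0.057 ] rect [0.6041 0.1502] [(24.8, 94.63), (8.7, 4.63)]
green 1298 [402.1 132.9] cen [ 0.5628 -0.0141  0.057 ] rect [ 0.5627 -0.0118] [(257.1, 94.59), (6.9, 4.59)]
green 900 [401. 257.] cen [ 0.4153 -0.0226  0.057 ] rect [ 0.4156 -0.0236] [(257.3, 94.47), (6.8, 4.47)]
orange 143 [465.8 177.3] cen [ 0.5129 -0.094   0.0515] rect [ 0.513  -0.0939] [(14.9, 138.38), (12.4, 48.38)]
orange 140 [399.5 184.7] cen [ 0.504  -0.0162  0.0515] rect [ 0.5041 -0.0162] [(15.1, 106.32), (13.0, 16.32)]
orange 131 [466.4 206.2] cen [ 0.4784 -0.0988  0.0515] rect [ 0.4784 -0.0988] [(15.0, 109.37), (12.8, 19.37)]
orange 131 [407.5 213.8] cen [ 0.4689 -0.0282  0.0515] rect [ 0.469  -0.0283] [(16.2, 16.0), (12.1, 106.0)]
orange 130 [360.8 225.3] cen [0.4544 0.0282 0.0515] rect [0.4544 0.0282] [(15.8, 53.15), (12.8, 143.15)]
yel 87 [215.8  73.2] cen [0.6272 0.1974 0.034 ] rect [0.6273 0.1972] [(18.8, 1.83), (6.0, 91.83)]
red 16 [263.4  81.4] cen [0.6131 0.1379 0.074 ] rect [0.6135 0.1378] [(7.7, 177.59), (1.0, 87.59)]
red 1073 [ 56.3 213.9] cen [0.472  0.3814 0.074 ] rect [0.4727 0.3811] [(61.4, 177.45), (26.2, 87.45)]
red 11 [ 68.9 187.5] cen [0.5023 0.3612 0.074 ] rect [0.5024 0.3612] [(6.9, 107.65), (2.0, 17.65)]
```

View pics/w1c.png

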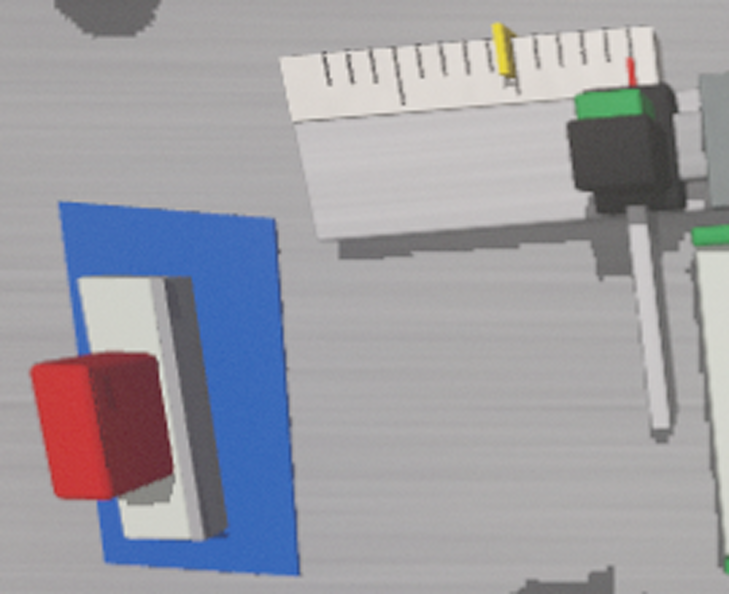

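Request:
move_arm:
  increments:
    - [[1,0,-0.4,0.1,0,0,0],[1,0,-0.8,0.2,0,0,0],[1,0,-1,0.3,0,0,0]]

```text
time: 2.28
tool_pos: [0.4735, 0.1786, 0.474]
ee_rot: [-3.141, 0.0, 0.0]
wrist_force: [0.0, -0.4, -0.7]
width: 0.094
```

Request:
move_arm:
  increments:
    - [[1,0,-0.4,0.1,0,0,0],[1,0,-0.8,0.2,0,0,0],[1,0,-1,0.3,0,0,0]]

```text
time: 2.53
tool_pos: [0.4734, 0.2794, 0.4434]
ee_rot: [-3.141, 0.001, 0.002]
wrist_force: [-0.1, -0.5, 0.3]
width: 0.0943
```

Request:
move_arm:
  increments:
    - [[1,0,-0.4,0.1,0,0,0],[1,0,-0.8,0.2,0,0,0],[1,0,-1,0.4,0,0,0],[1,0,-1,0.4,0,0,0],[1,0,-1,0.4,0,0,0]]

```text
time: 2.95
tool_pos: [0.4736, 0.3772, 0.4021]
ee_rot: [3.138, 0.004, 0.001]
wrist_force: [0.7, -0.0, 0.4]
width: 0.0937
```

```bash
python3 snap.py wrist w2; python3 m1.py w2
```

```text
2.95 [0.47364964 0.37717321 0.40212395] [3.13780386e+00 3.61329179e-03 9.01707294e-04] 0.04696781010587561 [ 5.790e-01  2.140e-01  1.233e+00 -1.000e-03  1.700e+00  2.149e+00]
blue 10257 [324.3 206.3] cen [0.4864 0.3716 0.002 ] rect [0.4732 0.3759] [(179.1, 175.97), (99.5, 85.97)]
blue 5612 [344.8 360.6] cen [0.2974 0.346  0.002 ] rect [0.2939 0.3448] [(128.6, 85.24), (78.7, 175.24)]
blue 4546 [335.1 448.6] cen [0.1644 0.3563 0.002 ] rect [0.157  0.3559] [(134.7, 89.78), (87.4, 179.78)]
green 191 [628.7 141.2] cen [0.5529 0.1094 0.057 ] rect [0.5529 0.1095] [(18.8, 94.99), (7.5, 4.99)]
green 255 [617.3 296.4] cen [0.4068 0.0848 0.057 ] rect [0.4068 0.0847] [(42.1, 93.94), (6.5, 3.94)]
yel 164 [531.6  49.7] cen [0.629 0.193 0.034] rect [0.6277 0.1947] [(18.8, 4.15), (10.2, 94.15)]
red 48 [588.7  62.7] cen [0.6113 0.1686 0.074 ] rect [0.6111 0.1686] [(9.8, 5.44), (2.6, 95.44)]
red 4399 [ 78.7 213.3] cen [0.4933 0.5847 0.074 ] rect [0.493  0.5836] [(93.5, 114.25), (37.7, 24.25)]
red 1740 [311.8 236.3] cen [0.4725 0.3838 0.074 ] rect [0.472  0.3838] [(58.7, 179.14), (24.3, 89.14)]
```

View pics/w2.png

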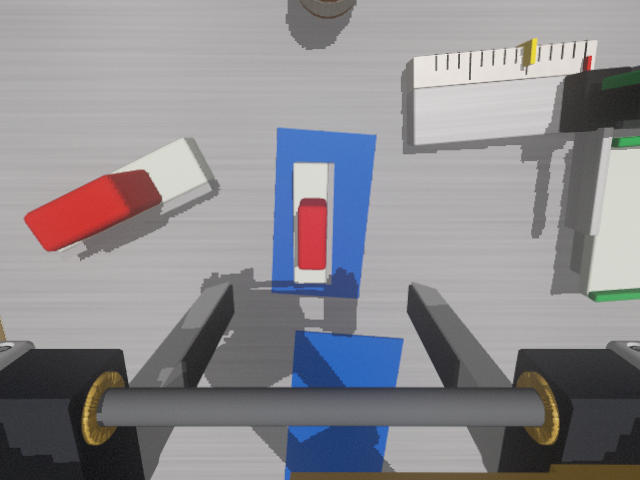

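```bash
cat > m2.py <<'E'
exec(open('meas.py').read())
sub=(slice(150,300),slice(285,345))
print(im[185,285:345:3].tolist())
w=(S<45)&(V>150)
for lo in (150,):
    b=np.zeros(H.shape,bool);b[155:292,288:338]=1
    red=((H<5)|(H>174))&(S>150)&(V>50)
    notblue=b&~((H>100)&(H<130)&(S>100))
    for k,ar,c in comps(notblue,300): print(ar,np.round(c,1),fitrect(k,.024))
    for k,ar,c in comps(w&b,100): print('white',ar,np.round(c,1),fitrect(k,.024))
    for k,ar,c in comps(red&b&(V>150),100): print('redtop',ar,np.round(c,1),fitrect(k,.074))
cv2.imwrite('pics/w2c.png',cv2.resize(im[120:310,260:390][...,::-1],None,fx=4,fy=3.1,interpolation=cv2.INTER_NEAREST))
E
python3 m2.py w2
```

```text
[[70, 116, 192], [72, 115, 192], [69, 106, 175], [203, 204, 197], [215, 216, 210], [215, 217, 210], [216, 217, 211], [215, 217, 210], [215, 217, 209], [216, 218, 212], [216, 218, 211], [215, 217, 211], [216, 218, 211], [217, 219, 213], [177, 177, 174], [176, 176, 178], [160, 164, 184], [68, 113, 193], [66, 112, 192], [65, 113, 193]]
4867 [312.7 221.6] (array([0.47032404, 0.38382404]), [(127.3, 179.11), (40.6, 89.11)])
white 2435 [314.6 208.8] (array([0.47049811, 0.38377499]), [(126.1, 179.14), (39.9, 89.14)])
redtop 1731 [311.8 236.4] (array([0.47158282, 0.38381488]), [(57.8, 179.14), (24.3, 89.14)])
```

View pics/w2c.png

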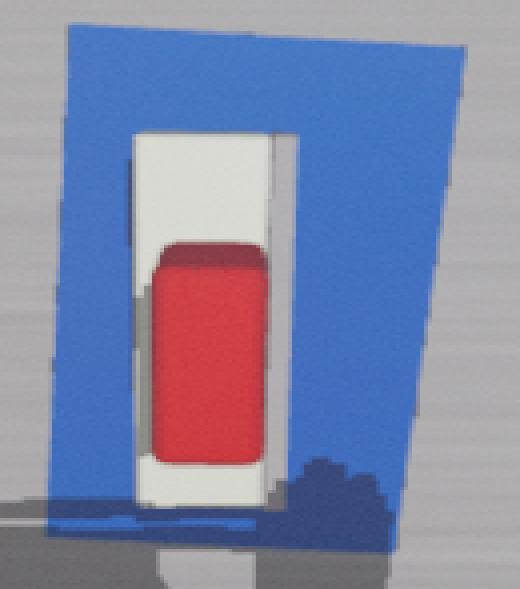

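Request:
move_arm:
  increments:
    - [[1,-0.03,-0.07,0.3,0,0,0.01],[1,-0.03,-0.07,0.6,0,0,0.01],[1,-0.03,-0.07,0.9,0,0,0.01],[1,-0.03,-0.07,1,0,0,0.01]]

```text
time: 3.33
tool_pos: [0.47, 0.3822, 0.3013]
ee_rot: [3.138, 0.004, -0.017]
wrist_force: [-0.7, 0.5, -0.1]
width: 0.0941
```

Request:
move_arm:
  increments:
    - [[1,0,0,0.25,0,0,0],[1,0,0,0.5,0,0,0],[1,0,0,0.71,0,0,0],[1,0,0,0.71,0,0,0],[1,0,0,0.71,0,0,0]]

```text
time: 3.75
tool_pos: [0.4706, 0.3837, 0.2344]
ee_rot: [3.141, 0.0, -0.016]
wrist_force: [-0.1, 0.3, 0.8]
width: 0.0938
```

```bash
python3 snap.py wrist w3
```

```text
3.75 [0.47056866 0.38367166 0.23437659] [ 3.14103912e+00  5.63828655e-05 -1.62291591e-02] 0.04995770905817177 [ 0.591  0.302  1.463 -0.     1.377  2.178]
```

View pics/w3.png

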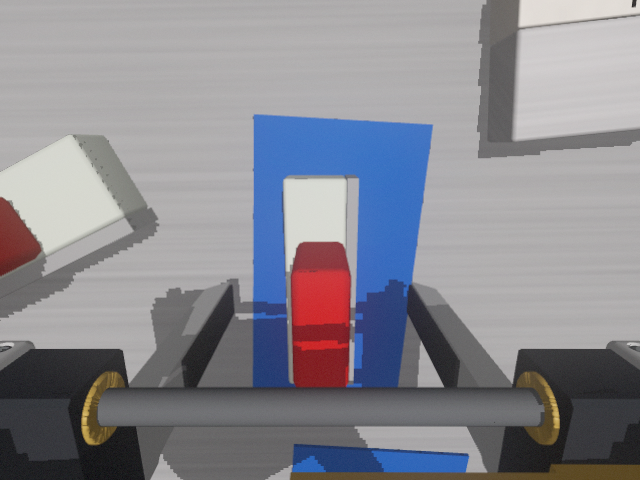

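The handle sits centred between the fingers (col 321 between 235 and 408). Lower 4 mm and close.

Request:
move_arm:
  increments:
    - [[1,0,0,0.04,0,0,0],[1,0,0,0.04,0,0,0],[0,0,0,0.04,0,0,0],[0,0,0,0.04,0,0,0],[0,0,0,0.04,0,0,0],[0,0,0,0.04,0,0,0],[0,0,0,0.04,0,0,0],[0,0,0,0.04,0,0,0]]

```text
time: 4.47
tool_pos: [0.4698, 0.3849, 0.2296]
ee_rot: [3.141, -0.0, -0.014]
wrist_force: [-0.2, 0.3, 0.2]
width: 0.0571
```

Request:
move_arm:
  increments:
    - [[0,0,0,0,0,0,0],[0,0,0,0,0,0,0],[0,0,0,0,0,0,0],[0,0,0,0,0,0,0]]

```text
time: 4.8
tool_pos: [0.4698, 0.3848, 0.2296]
ee_rot: [3.141, 0.0, -0.015]
wrist_force: [0.2, -0.5, -0.3]
width: 0.0304
```

Request:
move_arm:
  increments:
    - [[0,0,0,0,0,0,0],[0,0,0,0,0,0,0],[0,0,0,0,0,0,0],[0,0,0,0,0,0,0]]

```text
time: 5.13
tool_pos: [0.4698, 0.3847, 0.2296]
ee_rot: [3.141, 0.0, -0.015]
wrist_force: [0.2, -0.3, 0.1]
width: 0.0257
```

Request:
move_arm:
  increments:
    - [[0,0,0,-0.2,0,0,0],[0,0,0,-0.5,0,0,0],[0,0,0,-0.8,0,0,-0.03],[0,0,0,-1,0,0,-0.06],[0,0,0,-1,0,0,-0.06]]

```text
time: 5.55
tool_pos: [0.4706, 0.3855, 0.3356]
ee_rot: [-3.136, -0.009, 0.081]
wrist_force: [0.2, 0.5, -0.8]
width: 0.0259
```

```bash
python3 snap.py wrist w4;python3 -c "
from bench import robot;o=robot.get_obs();print(o['wrist_force'],o['wrist_torque'],o['width'])"
```

```text
5.55 [0.47059934 0.38550186 0.33557669] [-3.13620298 -0.00926495  0.08064108] 0.07503262933464534 [0.593 0.235 1.339 0.    1.557 2.083]
[-0.54873309  0.55760455 -1.99728291] [-0.01858154 -0.04241383 -0.00995049] 0.02579717238667767
```

View pics/w4.png

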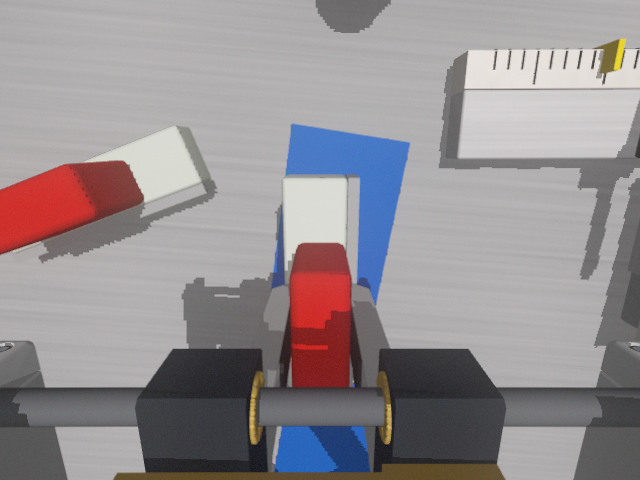

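The scraper is held upright between the fingers and clear of the mat. Carry to the board.

Request:
move_arm:
  increments:
    - [[0,0,0.3,-0.15,0,0,0],[0,-0.04,0.65,-0.2,0,0,0],[0,-0.04,1,-0.2,0,0,0]]

```text
time: 5.85
tool_pos: [0.4731, 0.2843, 0.348]
ee_rot: [3.141, 0.002, 0.081]
wrist_force: [0.6, 0.9, -2.3]
width: 0.0258
```

Request:
move_arm:
  increments:
    - [[0,0,0.35,0,0,0,0],[0,-0.04,0.7,0,0,0,0],[0,-0.04,1,0,0,0,0]]

```text
time: 6.1
tool_pos: [0.4768, 0.1828, 0.3465]
ee_rot: [3.14, 0.005, 0.078]
wrist_force: [1.4, -0.3, -1.4]
width: 0.0257
```

Request:
move_arm:
  increments:
    - [[0,0,0.35,0,0,0,0],[0,-0.04,0.7,0,0,0,0],[0,-0.05,0.98,0,0,0,0],[0,-0.05,0.98,0,0,0,0],[0,-0.05,0.98,0,0,0,0],[0,-0.05,0.98,0,0,0,0]]

```text
time: 6.6
tool_pos: [0.4803, 0.087, 0.3478]
ee_rot: [-3.141, 0.003, 0.079]
wrist_force: [1.5, 0.6, -1.3]
width: 0.0258
```

```bash
python3 snap.py wrist w5; python3 m1.py w5
```

```text
6.6 [0.48032007 0.08702456 0.34775977] [-3.14074324  0.00321547  0.07894063] 0.024489551030556937 [ 6.300e-02 -3.200e-02  1.605e+00  1.000e-03  1.571e+00  1.555e+00]
blue 11703 [ 30.5 212.6] cen [0.4763 0.3528 0.002 ] rect [0.4722 0.3571] [(179.6, 175.83), (63.4, 85.83)]
blue 3036 [ 80.5 369.4] cen [0.3118 0.3255 0.002 ] rect [0.3089 0.3247] [(91.6, 85.97), (48.9, 175.97)]
blue 3378 [ 92.  451.1] cen [0.2051 0.3238 0.002 ] rect [0.2024 0.3205] [(77.3, 94.2), (74.7, 4.2)]
green 580 [239.4  62.7] cen [0.6067 0.1528 0.057 ] rect [0.6067 0.153 ] [(28.0, 94.56), (9.2, 4.56)]
green 3391 [466.3 148.8] cen [ 0.5629 -0.0119  0.057 ] rect [ 0.5628 -0.0098] [(254.3, 94.61), (7.0, 4.61)]
green 1393 [487.6 330.6] cen [ 0.4186 -0.0582  0.057 ] rect [ 0.4189 -0.0615] [(181.0, 94.53), (6.6, 4.53)]
orange 328 [557.2 223.7] cen [ 0.5124 -0.0958  0.0515] rect [ 0.5123 -0.0956] [(15.4, 134.63), (13.6, 44.63)]
orange 308 [455.9 226.8] cen [ 0.5038 -0.0174  0.0515] rect [ 0.5037 -0.0174] [(15.0, 106.44), (13.4, 16.44)]
orange 296 [551.8 265.8] cen [ 0.4778 -0.1006  0.0515] rect [ 0.4779 -0.1004] [(15.3, 107.1), (13.6, 17.1)]
orange 278 [462.4 270.3] cen [ 0.4683 -0.0294  0.0515] rect [ 0.4683 -0.0292] [(16.4, 14.88), (12.4, 104.88)]
orange 298 [390.9 281.6] cen [0.4539 0.0274 0.0515] rect [0.4538 0.0278] [(16.1, 53.51), (14.2, 143.51)]
yel 274 [183.8  30.3] cen [0.6284 0.1979 0.034 ] rect [0.628  0.1971] [(19.9, 177.95), (10.0, 87.95)]
red 46 [258.5  48.7] cen [0.6127 0.1372 0.074 ] rect [0.6126 0.1372] [(6.8, 1.72), (1.9, 91.72)]
red 6908 [319.8 327.2] cen [0.42   0.0833 0.074 ] rect [0.4186 0.0831] [(106.2, 3.92), (47.4, 93.92)]
```

View pics/w5.png

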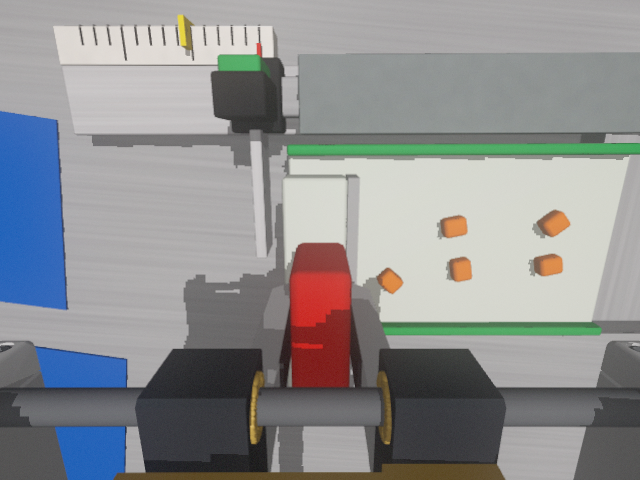

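Scraper hangs centred over the channel's +y end, ahead of the stop plate and behind all chips. Lower.

Request:
move_arm:
  increments:
    - [[0,0,0,0.2,0,0,0],[0,0,0,0.4,0,0,0],[0,0,0,0.55,0,0,0],[0,0,0,0.65,0,0,0],[0,0,0,0.7,0,0,0],[0,0,0,0.7,0,0,0],[0,0,0,0.7,0,0,0]]

```text
time: 7.23
tool_pos: [0.4808, 0.0873, 0.28]
ee_rot: [-3.142, -0.0, 0.081]
wrist_force: [0.0, 1.1, -2.3]
width: 0.0256
```

Request:
move_arm:
  increments:
    - [[0,0,0,0.05,0,0,0],[0,0,0,0.05,0,0,0],[0,0,0,0.05,0,0,0]]

```text
time: 7.48
tool_pos: [0.4807, 0.0867, 0.2751]
ee_rot: [3.142, -0.001, 0.08]
wrist_force: [-0.1, -0.6, -1.9]
width: 0.0258
```

```bash
python3 snap.py wrist w6; python3 snap.py side s6;python3 -c "
import cv2;im=cv2.imread('pics/s6.png');cv2.imwrite('pics/s6c.png',cv2.resize(im[170:310,230:410],None,fx=4,fy=4,interpolation=cv2.INTER_CUBIC))"
```

```text
7.4833 [0.48073416 0.08672849 0.27507304] [ 3.14153460e+00 -7.56991343e-04  7.96806539e-02] 0.0032094231710489748 [ 0.062  0.014  1.709 -0.     1.418  1.553]
7.5333 [0.48073361 0.08669513 0.27513858] [ 3.14148010e+00 -8.92637999e-04  7.96438792e-02] 0.0029525806470614294 [ 0.062  0.014  1.709 -0.     1.418  1.553]
```

View pics/w6.png

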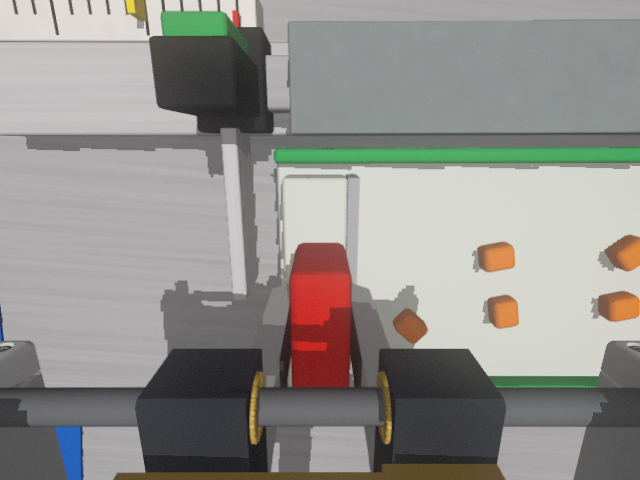

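View pics/s6c.png

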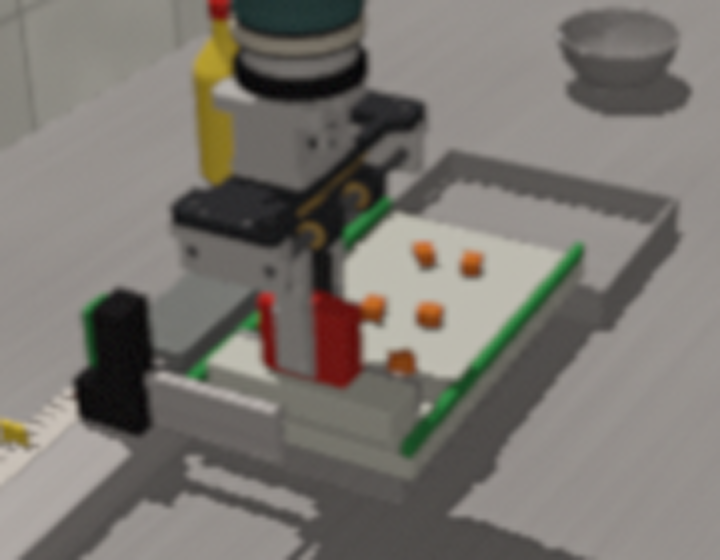

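Request:
move_arm:
  increments:
    - [[0,0,0.1,0.005,0,0,0],[0,0,0.22,0.005,0,0,0],[0,0,0.35,0.005,0,0,0],[0,0,0.48,0.005,0,0,0],[0,0,0.61,0.005,0,0,0],[0,0,0.74,0.005,0,0,0],[0,0,0.87,0.005,0,0,0],[0,0,1,0.005,0,0,0]]

```text
time: 8.25
tool_pos: [0.4885, -0.0148, 0.2743]
ee_rot: [3.141, -0.0, 0.079]
wrist_force: [-0.2, 0.3, -1.3]
width: 0.0259
```

```bash
python3 snap.py wrist w7
```

```text
8.25 [ 0.48850504 -0.01479232  0.27431186] [ 3.14098165e+00 -1.83751906e-04  7.87798527e-02] 0.31339950669455013 [-1.460e-01  1.500e-02  1.709e+00 -1.000e-03  1.417e+00  1.346e+00]
```

View pics/w7.png

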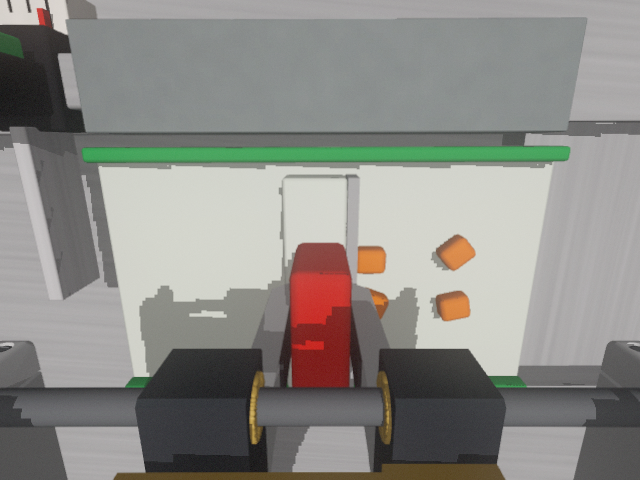

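Two visible chips ride against the face, two wait ahead at (455,250) and (452,305), one is hidden by the finger. Continue.

Request:
move_arm:
  increments:
    - [[0,0,0.12,0,0,0,0],[0,0,0.24,0,0,0,0],[0,0,0.36,0,0,0,0],[0,0,0.48,0,0,0,0],[0,0,0.6,0,0,0,0],[0,0,0.72,0,0,0,0],[0,0,0.84,0,0,0,0],[0,0,0.96,0,0,0,0]]

```text
time: 8.97
tool_pos: [0.4963, -0.1099, 0.2741]
ee_rot: [3.141, 0.0, 0.08]
wrist_force: [0.4, 0.4, -0.6]
width: 0.0257
```

Request:
move_arm:
  increments:
    - [[0,0,0.12,0,0,0,0],[0,0,0.24,0,0,0,0],[0,0,0.36,0,0,0,0],[0,0,0.48,0,0,0,0],[0,0,0.48,0,0,0,0],[0,0,0.48,0,0,0,0],[0,0,0.48,0,0,0,0],[0,0,0.48,0,0,0,0]]

```text
time: 9.63
tool_pos: [0.5, -0.156, 0.2741]
ee_rot: [-3.141, 0.0, 0.08]
wrist_force: [0.7, 0.8, -1.7]
width: 0.026
```

```bash
python3 snap.py wrist w8; python3 snap.py top t8;python3 -c "
import cv2;im=cv2.imread('pics/t8.png');cv2.imwrite('pics/t8c.png',cv2.resize(im[170:310,270:460],None,fx=4,fy=4,interpolation=cv2.INTER_CUBIC))"
```

```text
9.6333 [ 0.50002658 -0.15604143  0.27411404] [-3.14124644e+00  1.25886801e-04  8.03635108e-02] 0.005522563757212072 [-0.411  0.093  1.628  0.     1.421  1.08 ]
9.6833 [ 0.50003421 -0.15596373  0.27414902] [-3.14137775e+00  5.62619747e-05  8.05386227e-02] 0.0035009997049380084 [-0.411  0.093  1.628  0.     1.421  1.08 ]
```

View pics/w8.png

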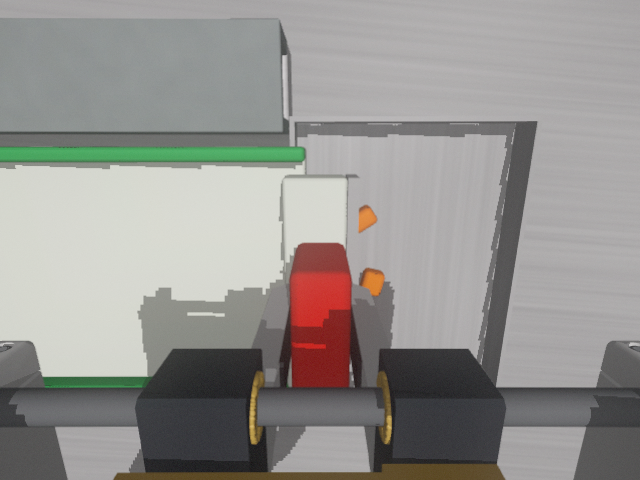

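View pics/t8c.png

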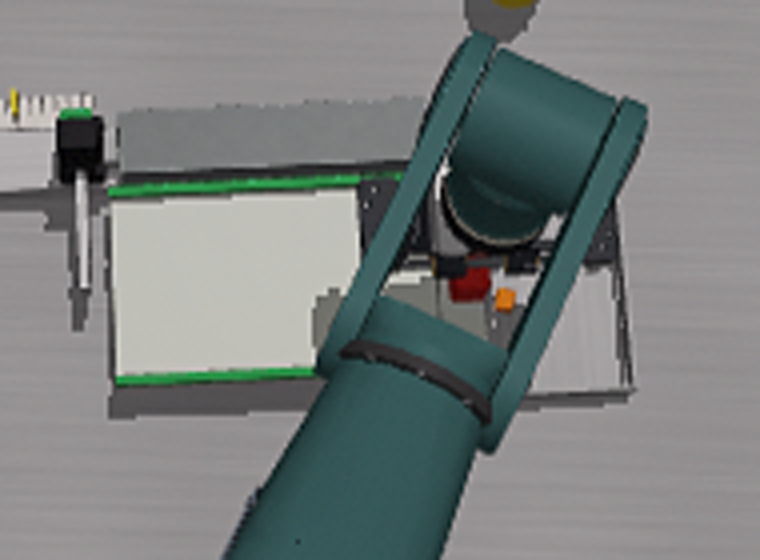

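Request:
move_arm:
  increments:
    - [[0,0,0,-0.3,0,0,0],[0,0,0,-0.6,0,0,0],[0,0,-0.3,-0.9,0,0,0],[0,0,-0.6,-0.9,0,0,0],[0,0,-1,-0.9,0,0,0],[0,0,-1,-0.9,0,0,0],[0,0,-1,-0.9,0,0,0]]

```text
time: 10.32
tool_pos: [0.4918, -0.0547, 0.3646]
ee_rot: [3.141, -0.001, 0.084]
wrist_force: [-0.0, 0.3, -2.5]
width: 0.0258
```

```bash
python3 snap.py wrist w9; python3 snap.py side s9;python3 -c "
import cv2;im=cv2.imread('pics/s9.png');cv2.imwrite('pics/s9c.png',cv2.resize(im[170:310,230:430],None,fx=4,fy=4,interpolation=cv2.INTER_CUBIC))"
```

```text
10.3167 [ 0.49177799 -0.05469839  0.36455979] [ 3.14110017e+00 -7.48154269e-04  8.43091192e-02] 0.047967491046893504 [-0.225 -0.025  1.565 -0.     1.6    1.261]
10.3667 [ 0.49191029 -0.05590579  0.36422333] [ 3.14076221e+00 -1.41537338e-04  8.22158079e-02] 0.03919378567227154 [-2.280e-01 -2.400e-02  1.565e+00 -1.000e-03  1.600e+00  1.261e+00]
```

View pics/w9.png

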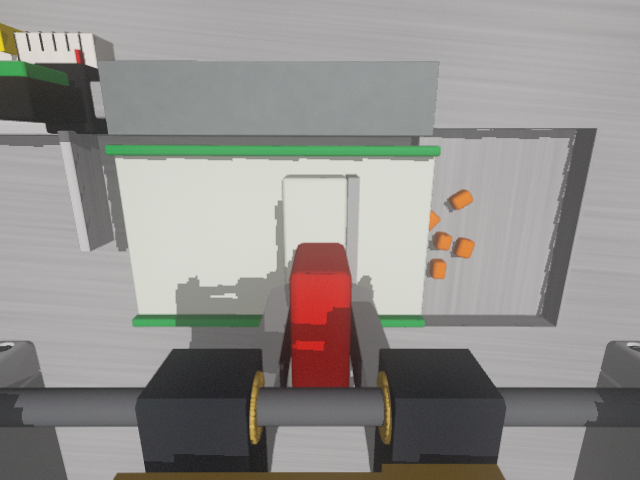

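View pics/s9c.png

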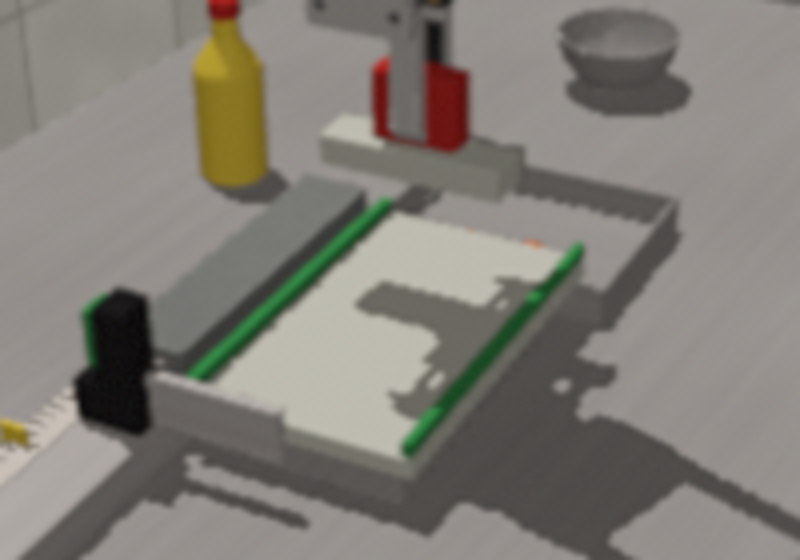

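```bash
cat > m3.py <<'E'
exec(open('meas.py').read())
orange=(H>=6)&(H<18)&(S>150)&(V>80)
S0=np.array([.4892,-.0177]);a=.0791;E=np.array([[np.cos(a),np.sin(a)],[-np.sin(a),np.cos(a)]])
for k,ar,c in comps(orange,20):
    ys,xs=np.nonzero(k);P=depthpt(f,np.c_[xs,ys],f['d'][ys,xs])
    print(ar,np.round(c,1),'st xy',np.round(np.median((P[:,:2]-S0)@E.T,0),4),'z',np.round(np.percentile(P[:,2],[5,50,95]),4))
E
python3 m3.py w9
```

```text
227 [462.2 199.5] st xy [ 0.03   -0.1659] z [0.0164 0.018  0.019 ]
105 [433.1 219.9] st xy [ 0.0111 -0.1412] z [0.0149 0.0165 0.0177]
157 [444.2 241.9] st xy [-0.0089 -0.1524] z [0.0194 0.0211 0.0223]
237 [465.  248.1] st xy [-0.0164 -0.1744] z [0.0142 0.0161 0.0173]
180 [439.  269.6] st xy [-0.0372 -0.1511] z [0.0167 0.0182 0.0195]
```

All five chips lie on the tray floor (tops at 16–21 mm). Return to the mat.

Request:
move_arm:
  increments:
    - [[0,0,-0.35,0,0,0,0.04],[0,0,-0.7,0,0,0,0.096],[0,0,-1,0,0,0,0.096]]

```text
time: 10.67
tool_pos: [0.4842, 0.0427, 0.3637]
ee_rot: [-3.142, 0.001, -0.077]
wrist_force: [0.7, 0.3, -2.5]
width: 0.026
```

Request:
move_arm:
  increments:
    - [[0,-0.04,-0.35,0,0,0,0],[0,-0.08,-0.7,0,0,0,0],[0,-0.1,-1,0,0,0,0]]

```text
time: 10.92
tool_pos: [0.4813, 0.144, 0.3638]
ee_rot: [3.141, 0.0, -0.073]
wrist_force: [0.4, 0.4, -1.3]
width: 0.0259
```

Request:
move_arm:
  increments:
    - [[0,-0.04,-0.35,0,0,0,0],[0,-0.08,-0.7,0,0,0,0],[0,-0.1,-1,0,0,0,0]]

```text
time: 11.17
tool_pos: [0.4787, 0.2447, 0.3636]
ee_rot: [3.141, 0.001, -0.072]
wrist_force: [0.5, -0.4, -1.8]
width: 0.026
```

Request:
move_arm:
  increments:
    - [[0,-0.04,-0.35,0,0,0,0],[0,-0.08,-0.7,0,0,0,0],[0,-0.1,-1,0,0,0,0],[0,-0.1,-1,0,0,0,0],[0,-0.1,-1,0,0,0,0]]

```text
time: 11.58
tool_pos: [0.4762, 0.3446, 0.3629]
ee_rot: [3.14, 0.001, -0.07]
wrist_force: [0.5, 0.0, -1.8]
width: 0.0258
```

```bash
python3 snap.py wrist w10; python3 m1.py w10 | grep blue
```

```text
11.5833 [0.47618986 0.34459642 0.36294714] [ 3.13975345e+00  1.17300813e-03 -7.03023300e-02] 0.03599890013108349 [ 5.300e-01  1.830e-01  1.346e+00 -1.000e-03  1.615e+00  2.171e+00]
blue 9848 [269.9 203.9] cen [0.5025 0.3905 0.002 ] rect [0.4735 0.3761] [(177.9, 175.83), (99.2, 85.83)]
blue 4192 [321.1 448.8] cen [0.2091 0.3622 0.002 ] rect [0.2087 0.3604] [(112.1, 85.78), (65.8, 175.78)]
```

View pics/w10.png

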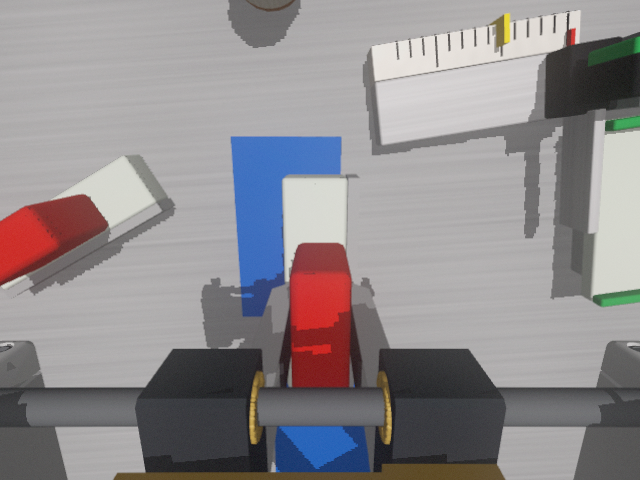

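Request:
move_arm:
  increments:
    - [[0,-0.06,-0.32,0,0,0,0],[0,-0.06,-0.32,0.3,0,0,0],[0,-0.06,-0.32,0.6,0,0,0],[0,-0.06,-0.32,0.9,0,0,0],[0,-0.06,-0.32,0.9,0,0,0],[0,-0.06,-0.32,0.9,0,0,0]]

```text
time: 12.13
tool_pos: [0.472, 0.3747, 0.2721]
ee_rot: [3.138, 0.004, -0.073]
wrist_force: [0.6, -0.6, -1.0]
width: 0.0262
```

Request:
move_arm:
  increments:
    - [[0,0,0,0.15,0,0,0],[0,0,0,0.25,0,0,0],[0,0,0,0.35,0,0,0],[0,0,0,0.4,0,0,0],[0,0,0,0.4,0,0,0],[0,0,0,0.4,0,0,0]]

```text
time: 12.63
tool_pos: [0.4719, 0.3765, 0.2344]
ee_rot: [3.142, -0.0, -0.071]
wrist_force: [-1.0, 0.4, -1.8]
width: 0.026
```

```bash
python3 snap.py wrist w11;python3 -c "
from bench import robot;o=robot.get_obs();print(o['wrist_force'],o['wrist_torque'],o['width'])"
```

```text
12.6333 [0.47187783 0.37652787 0.23437637] [ 3.14151285e+00 -9.28200200e-05 -7.11277266e-02] 0.014669720173473847 [ 0.58   0.295  1.472 -0.     1.374  2.222]
[ 0.09114809  0.46102438 -2.38638604] [ 0.05491476 -0.06611201 -0.02371376] 0.02562453395736291
```

View pics/w11.png

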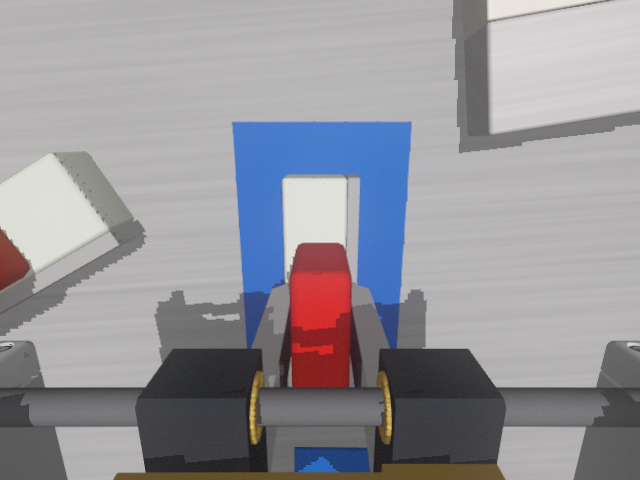

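Scraper is centred and parallel on the mat (block 284–358 between mat edges 238–409). Set down.

Request:
move_arm:
  increments:
    - [[0,0,0,0.02,0,0,0],[0,0,0,0.04,0,0,0],[0,0,0,0.045,0,0,0],[0,0,0,0.045,0,0,0],[0,0,0,0.045,0,0,0]]

```text
time: 13.1
tool_pos: [0.4718, 0.3766, 0.2297]
ee_rot: [3.142, -0.0, -0.071]
wrist_force: [-0.5, -0.2, -2.1]
width: 0.026
```

Request:
move_arm:
  increments:
    - [[0,0,0,0.005,0,0,0],[0,0,0,0.005,0,0,0],[0,0,0,0.005,0,0,0]]

```text
time: 13.35
tool_pos: [0.4718, 0.3766, 0.2295]
ee_rot: [-3.141, -0.0, -0.071]
wrist_force: [-0.4, -0.1, 0.9]
width: 0.0257
```

Contact (force went from −2.1 to +0.9 N). Release.

Request:
move_arm:
  increments:
    - [[0.3,0,0,0,0,0,0],[0.6,0,0,0,0,0,0],[1,0,0,0,0,0,0],[1,0,0,0,0,0,0],[1,0,0,0,0,0,0],[1,0,0,0,0,0,0],[1,0,0,0,0,0,0],[1,0,0,0,0,0,0]]

```text
time: 14.02
tool_pos: [0.4718, 0.3766, 0.2291]
ee_rot: [3.141, -0.0, -0.071]
wrist_force: [-1.1, 0.9, -1.3]
width: 0.0718
```

Request:
move_arm:
  increments:
    - [[1,0,0,-0.2,0,0,0],[1,0,0,-0.5,0,0,0],[1,0,0,-0.8,0,0,0],[1,0,0,-1,0,0,0]]

```text
time: 14.35
tool_pos: [0.472, 0.3767, 0.3323]
ee_rot: [-3.139, -0.003, -0.071]
wrist_force: [0.6, 0.8, 1.4]
width: 0.0937
```

Request:
move_arm:
  increments:
    - [[1,0,0,-0.3,0,0,0],[1,0,0,-0.6,0,0,0],[1,0,0,-0.8,0,0,0],[1,0,0,-0.8,0,0,0],[1,0,0,-0.8,0,0,0]]

```text
time: 14.77
tool_pos: [0.4718, 0.3766, 0.4103]
ee_rot: [-3.14, -0.002, -0.071]
wrist_force: [0.5, -0.4, -1.1]
width: 0.094
```

```bash
python3 snap.py wrist w12; python3 m1.py w12|grep -v orange; sed -e "s/b\[155:292,288:338\]/b[155:292,280:362]/" m2.py > m2b.py; python3 m2b.py w12|tail -4
```

```text
14.7667 [0.4717955  0.37663603 0.41028978] [-3.13979913e+00 -2.45234984e-03 -7.10226391e-02] 0.06964649168008073 [ 0.58   0.206  1.226 -0.     1.707  2.222]
blue 9894 [322.  206.8] cen [0.4849 0.3747 0.002 ] rect [0.473  0.3758] [(179.0, 175.91), (99.7, 85.91)]
blue 5997 [357.  358.2] cen [0.2939 0.3449 0.002 ] rect [0.2925 0.3448] [(128.5, 85.24), (81.9, 175.24)]
blue 4433 [352.9 448.4] cen [0.1569 0.3564 0.002 ] rect [0.1559 0.3564] [(128.9, 85.97), (74.5, 175.97)]
green 257 [629.5  52.5] cen [0.6049 0.1108 0.057 ] rect [0.6042 0.1131] [(20.1, 99.01), (10.7, 9.01)]
green 255 [624.9 118.1] cen [0.5532 0.1061 0.057 ] rect [0.5531 0.1064] [(24.9, 94.51), (7.3, 4.51)]
green 226 [620.  274.5] cen [0.4066 0.0873 0.057 ] rect [0.4066 0.0872] [(36.3, 93.83), (6.4, 3.83)]
yel 160 [516.7  36.4] cen [0.6288 0.1932 0.034 ] rect [0.6278 0.1959] [(19.1, 4.87), (11.2, 94.87)]
yel 17 [511.6  38.1] cen [0.6278 0.1975 0.034 ] rect [0.6277 0.1978] [(5.6, 47.56), (3.2, 137.56)]
red 46 [574.8  44.8] cen [0.611  0.1675 0.074 ] rect [0.6111 0.1677] [(9.6, 7.28), (2.3, 97.28)]
red 3968 [ 88.9 227.5] cen [0.4936 0.5845 0.074 ] rect [0.494  0.5819] [(97.2, 114.63), (37.5, 24.63)]
red 1649 [320.9 232.4] cen [0.4742 0.3768 0.074 ] rect [0.4733 0.3766] [(58.9, 175.37), (23.8, 85.37)]
[[72, 117, 193], [71, 119, 193], [71, 117, 193], [72, 116, 192], [72, 117, 193], [70, 106, 176], [213, 214, 207], [216, 218, 210], [215, 217, 210], [216, 217, 209], [217, 217, 211], [217, 217, 211], [217, 218, 211], [215, 217, 211], [217, 218, 212], [218, 218, 211], [210, 212, 206], [179, 177, 180], [178, 177, 179], [74, 118, 195]]
4700 [320.7 218.7] (array([0.47203748, 0.37701361]), [(127.2, 175.93), (40.6, 85.93)])
white 2458 [321.6 209. ] (array([0.47213519, 0.37697809]), [(125.1, 175.93), (40.0, 85.93)])
redtop 1646 [320.9 232.5] (array([0.47292548, 0.37660928]), [(58.0, 175.37), (23.8, 85.37)])
```

View pics/w12.png

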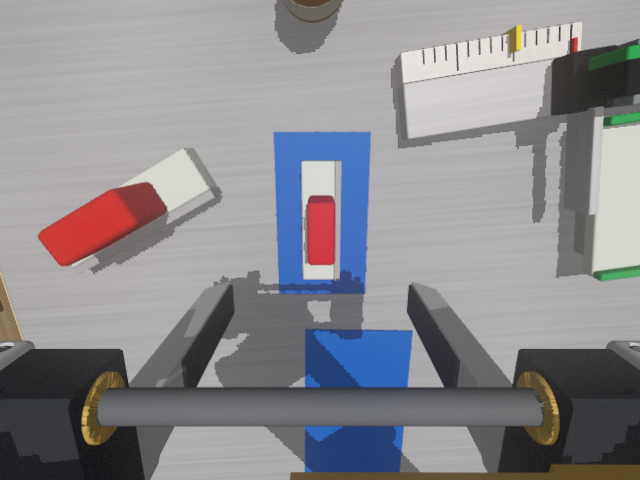

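```bash
cat > m4.py <<'E'
exec(open('meas.py').read())
S0=np.array([.4892,-.0177]);a=.0791;E=np.array([[np.cos(a),np.sin(a)],[-np.sin(a),np.cos(a)]])
st=lambda P:np.round((np.atleast_2d(P)[:,:2]-S0)@E.T*1000,1)
red=((H<5)|(H>174))&(S>150)&(V>50); green=(H>50)&(H<80)&(S>120); yel=(H>22)&(H<33)&(S>120)
for nm,m,zs,lo,hi in [('green',green,(.110,),60,700),('yel',yel,(.02,.03,.034,.04),6,400),('red',red,(.034,),6,150)]:
  for k,ar,c in comps(m,lo,hi):
    ys,xs=np.nonzero(k);P=depthpt(f,np.c_[xs,ys],f['d'][ys,xs])
    print(nm,ar,np.round(c,1),'depth med st',st(np.median(P,0)),'z',np.round(np.percentile(P[:,2],[5,50,95]),4),[(z,st(cast(f,c,z)).tolist()) for z in zs], 'px box',xs.min(),xs.max(),ys.min(),ys.max())
E
for t in w1 w2 w5 w10 w12; do echo $t; python3 m4.py $t; done
```

```text
w1
green 193 [255.1  92.8] depth med st [[120.8 149.8]] z [0.1088 0.11   0.1113] [(0.11, [[120.9, 149.8]])] px box 244 266 88 97
yel 87 [215.8  73.2] depth med st [[153.2 201.6]] z [0.0344 0.0425 0.0442] [(0.02, [[157.1, 207.0]]), (0.03, [[155.3, 204.5]]), (0.034, [[154.6, 203.5]]), (0.04, [[153.5, 202.0]])] px box 213 219 64 82
red 16 [263.4  81.4] depth med st [[141.4 150.5]] z [0.0361 0.0368 0.0386] [(0.034, [[142.0, 150.5]])] px box 263 264 77 85
red 11 [ 68.9 187.5] depth med st [[ 41.5 389.4]] z [0.0441 0.0549 0.0611] [(0.034, [[40.1, 404.5]])] px box 66 72 186 189
w2
green 191 [628.7 141.2] depth med st [[ 73.7 121.6]] z [0.056  0.0573 0.0586] [(0.11, [[77.3, 165.3]])] px box 618 639 136 146
green 255 [617.3 296.4] depth med st [[-73.7 108.9]] z [0.0561 0.0575 0.0588] [(0.11, [[-46.2, 154.4]])] px box 596 639 293 300
yel 164 [531.6  49.7] depth med st [[154.7 203.6]] z [0.0357 0.0431 0.0447] [(0.02, [[158.4, 191.4]]), (0.03, [[156.7, 196.8]]), (0.034, [[156.0, 199.0]]), (0.04, [[154.9, 202.3]])] px box 524 536 39 63
red 48 [588.7  62.7] depth med st [[140.9 151.1]] z [0.0364 0
[... 1810 characters left out ...]
1, [[76.8, 160.4]])] px box 610 639 112 124
green 226 [620.  274.5] depth med st [[-73.7 111.7]] z [0.056  0.0576 0.0588] [(0.11, [[-47.4, 154.4]])] px box 601 639 270 279
yel 160 [516.7  36.4] depth med st [[155.3 203.4]] z [0.0343 0.0432 0.0449] [(0.02, [[158.3, 192.0]]), (0.03, [[156.6, 197.1]]), (0.034, [[155.9, 199.2]]), (0.04, [[154.8, 202.3]])] px box 507 520 25 49
yel 17 [511.6  38.1] depth med st [[154.3 204.9]] z [0.0337 0.0367 0.111 ] [(0.02, [[157.6, 196.5]]), (0.03, [[155.9, 201.6]]), (0.034, [[155.2, 203.6]]), (0.04, [[154.2, 206.6]])] px box 510 514 35 42
red 46 [574.8  44.8] depth med st [[140.7 151.5]] z [0.0363 0.0376 0.0547] [(0.034, [[141.3, 148.7]])] px box 573 576 38 51
```

```bash
cat > m5.py <<'E'
exec(open('meas.py').read())
S0=np.array([.4892,-.0177]);a=.0791;E=np.array([[np.cos(a),np.sin(a)],[-np.sin(a),np.cos(a)]])
ys,xs=np.mgrid[0:480,0:640];P=depthpt(f,np.c_[xs.ravel(),ys.ravel()],f['d'].ravel());Q=(P[:,:2]-S0)@E.T*1000;z=P[:,2]*1000
dy=float(sys.argv[2]) if len(sys.argv)>2 else 150
for nm,lo,hi,col in [('black top',112,118,(V<90)),('green top',107,113,(H>50)&(H<80)&(S>100))]:
    s=(z>lo)&(z<hi)&(abs(Q[:,0]-110)<40)&(abs(Q[:,1]-dy)<40)&col.ravel()
    if s.sum()<10: print(nm,s.sum());continue
    print(nm,s.sum(),'x',np.round(np.percentile(Q[s,0],[1,5,50,95,99]),1),'y',np.round(np.percentile(Q[s,1],[1,5,50,95,99]),1))
E
for t in w1 w5; do python3 m5.py $t;done
```

```text
black top 785 x [ 92.8  93.7 104.1 114.3 115.4] y [135.  136.2 149.4 162.7 164.1]
green top 217 x [116.9 117.3 120.9 124.6 124.9] y [138.5 139.4 149.6 159.8 161. ]
black top 2519 x [ 92.6  93.6 104.4 114.8 115.8] y [135.5 136.6 149.7 163.  164.3]
green top 662 x [117.  117.2 120.8 124.4 124.7] y [138.9 139.8 150.  160.4 161.3]
```

Request:
move_arm:
  increments:
    - [[1,0.1,0.15,0,0,0,-0.08],[1,0.2,0.3,0,0,0,-0.16],[1,0.3,0.45,0,0,0,-0.24],[1,0.4,0.6,0,0,0,-0.32],[1,0.5,0.8,0,0,0,-0.4],[1,0.6,1,0,0,0,-0.48],[1,0.6,1,0,0,0,-0.55],[1,0.6,1,0,0,0,-0.55]]

```text
time: 15.48
tool_pos: [0.5249, 0.2714, 0.4057]
ee_rot: [-3.139, 0.005, 0.792]
wrist_force: [0.5, 0.4, -1.0]
width: 0.0941
```

Request:
move_arm:
  increments:
    - [[1,-0.1,0.15,0,0,0,-0.08],[1,-0.2,0.3,0,0,0,-0.16],[1,-0.3,0.45,0,0,0,-0.24],[1,-0.4,0.6,0,0,0,-0.32],[1,-0.5,0.8,0,0,0,-0.4],[1,-0.54,1,0,0,0,-0.48],[1,-0.54,1,0,0,0,-0.546],[1,-0.54,1,0,0,0,-0.546]]

```text
time: 16.15
tool_pos: [0.558, 0.1635, 0.4067]
ee_rot: [-3.138, 0.0, 1.648]
wrist_force: [0.7, -0.7, -0.1]
width: 0.094
```

Request:
move_arm:
  increments:
    - [[1,-0.25,0.22,0.2,0,0,0],[1,-0.25,0.22,0.4,0,0,0],[1,-0.25,0.22,0.4,0,0,0],[1,-0.25,0.22,0.4,0,0,0],[1,-0.25,0.22,0.4,0,0,0]]

```text
time: 16.57
tool_pos: [0.5814, 0.1418, 0.3694]
ee_rot: [-3.141, -0.0, 1.65]
wrist_force: [0.7, 0.8, 0.7]
width: 0.094
```

```bash
python3 snap.py wrist w13; python3 m4.py w13; python3 m5.py w13
```

```text
16.5667 [0.58142353 0.14175087 0.36936955] [-3.14117049e+00 -3.61500811e-04  1.64994262e+00] 0.027731162384670577 [0.144 0.204 1.309 0.    1.629 0.065]
green 104 [344.1 275. ] depth med st [[120.8 142.9]] z [0.1086 0.1102 0.1114] [(0.11, [[120.8, 142.7]])] px box 338 350 271 279
green 319 [290.8 448.5] depth med st [[ 74.1 -63.7]] z [0.0564 0.0575 0.0586] [(0.11, [[79.5, -10.2]])] px box 287 294 426 475
yel 113 [378.8 179. ] depth med st [[153.  203.2]] z [0.0416 0.0432 0.0444] [(0.02, [[156.7, 200.8]]), (0.03, [[155.1, 201.8]]), (0.034, [[154.5, 202.2]]), (0.04, [[153.5, 202.8]])] px box 368 390 177 181
red 30 [361.6 237.2] depth med st [[140.8 151. ]] z [0.0359 0.0372 0.0382] [(0.034, [[141.3, 150.2]])] px box 356 367 236 238
black top 1403 x [ 92.8  94.  104.4 114.9 116.1] y [137.1 138.4 152.2 165.  165.8]
green top 317 x [117.  117.1 120.5 124.2 125. ] y [139.1 140.6 150.1 160.4 161.8]
```

View pics/w13.png

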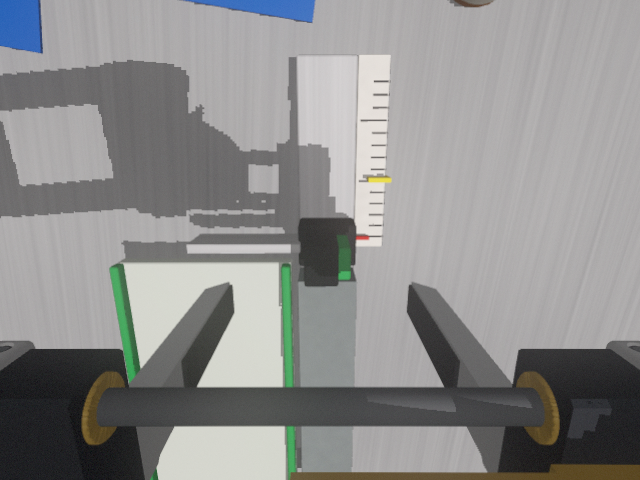

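Request:
move_arm:
  increments:
    - [[1,-0.015,0.007,0.2,0,0,0],[1,-0.015,0.007,0.4,0,0,0],[1,-0.015,0.007,0.6,0,0,0],[1,-0.015,0.007,0.8,0,0,0],[1,-0.015,0.007,0.9,0,0,0],[1,-0.015,0.007,0.9,0,0,0],[1,-0.015,0.007,0.9,0,0,0]]

```text
time: 17.2
tool_pos: [0.5826, 0.1397, 0.28]
ee_rot: [3.141, -0.0, 1.651]
wrist_force: [-0.2, 0.6, 1.5]
width: 0.094
```

```bash
python3 snap.py wrist w14; python3 m4.py w14; python3 m5.py w14; python3 -c "
from bench import robot;o=robot.get_obs();print(o['wrist_force'],o['wrist_torque'],o['width'])"
```

```text
17.2 [0.58263995 0.13974746 0.28003091] [ 3.14075691e+00 -8.96223153e-05  1.65071979e+00] 0.02972908722433078 [0.141 0.25  1.433 0.    1.457 0.061]
green 571 [275.8 452.1] depth med st [[74.3 22. ]] z [0.0562 0.0574 0.0583] [(0.11, [[82.3, 76.3]])] px box 270 282 426 479
yel 233 [400.4 190.8] depth med st [[153.4 203. ]] z [0.0409 0.043  0.0442] [(0.02, [[158.6, 199.9]]), (0.03, [[156.3, 201.3]]), (0.034, [[155.5, 201.8]]), (0.04, [[154.1, 202.6]])] px box 385 416 187 194
black top 3173 x [ 92.9  93.9 104.3 115.  116. ] y [137.2 138.6 152.6 165.4 166. ]
green top 821 x [116.8 117.2 120.7 124.4 124.8] y [140.1 141.3 152.3 162.5 163. ]
[-0.03431749  0.66526435  0.35937917] [-0.06039564 -0.02432255  0.02204554] 0.09365799523506249
```

View pics/w14.png

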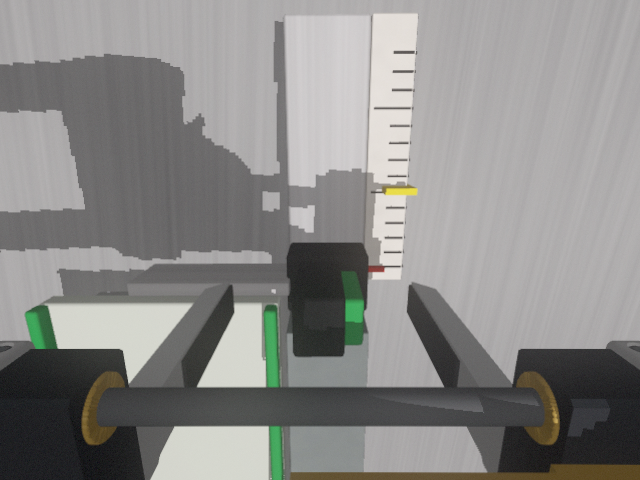

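Post between the fingers; fixed face col 293, button face col 362. Lower 5 mm and close, watching force.

Request:
move_arm:
  increments:
    - [[1,0,0,0.05,0,0,0],[0.6,0,0,0.05,0,0,0],[0.5,0,0,0.05,0,0,0],[0.4,0,0,0.05,0,0,0],[0.4,0,0,0.05,0,0,0],[0.4,0,0,0.05,0,0,0],[0.4,0,0,0.05,0,0,0],[0.4,0,0,0.05,0,0,0]]

```text
time: 17.92
tool_pos: [0.5826, 0.1393, 0.2742]
ee_rot: [3.142, 0.0, 1.651]
wrist_force: [0.8, 0.2, -1.2]
width: 0.0509
```

Request:
move_arm:
  increments:
    - [[0,0,0,0,0,0,0],[0,0,0,0,0,0,0],[0,0,0,0,0,0,0],[0,0,0,0,0,0,0],[0,0,0,0,0,0,0],[0,0,0,0,0,0,0]]

```text
time: 18.42
tool_pos: [0.5826, 0.1394, 0.2742]
ee_rot: [3.141, 0.0, 1.651]
wrist_force: [0.3, 0.8, -0.9]
width: 0.0247
```

```bash
python3 snap.py wrist w15; python3 m4.py w15; python3 -c "
from bench import robot;o=robot.get_obs();print(o['wrist_force'],o['wrist_torque'],o['width'])"
```

```text
18.4167 [0.58255377 0.13944172 0.274245  ] [3.14139608e+00 7.02914377e-05 1.65136766e+00] 0.0038965939956589627 [ 0.14   0.254  1.441 -0.     1.447  0.06 ]
green 262 [277.6 454. ] depth med st [[76.1 25. ]] z [0.0555 0.0573 0.1605] [(0.11, [[83.8, 80.8]])] px box 273 281 427 471
yel 260 [403.2 191.5] depth med st [[153.7 203. ]] z [0.041  0.043  0.0442] [(0.02, [[158.8, 200.0]]), (0.03, [[156.5, 201.3]]), (0.034, [[155.6, 201.8]]), (0.04, [[154.2, 202.7]])] px box 387 419 186 195
red 28 [382.  271.5] depth med st [[144.7 151.4]] z [0.0365 0.0372 0.0381] [(0.034, [[145.2, 149.9]])] px box 379 385 270 273
[-0.38402799 -0.31413786 -0.47586427] [ 0.10727886 -0.45506925  0.41769834] 0.024890029656216648
```

View pics/w15.png

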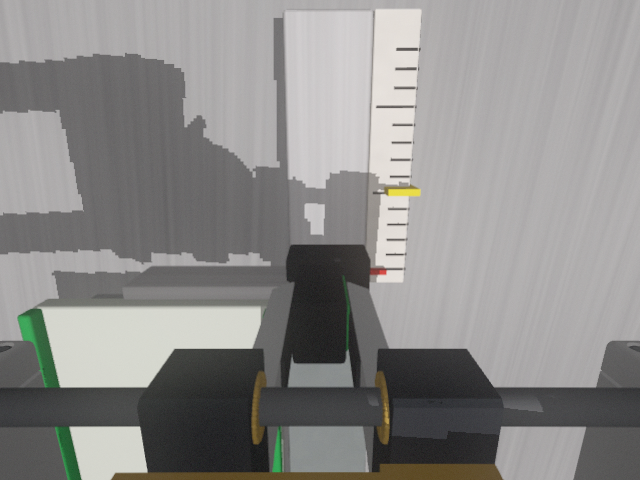

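Width 25 mm: button fully in, little side force. Draw 45 mm.

Request:
move_arm:
  increments:
    - [[0,0.05,0,0,0,0,0],[0,0.12,0,0,0,0,0],[0,0.19,0,0,0,0,0],[0,0.26,0,0,0,0,0],[0,0.33,0,0,0,0,0],[0,0.4,0,0,0,0,0],[0,0.45,0,0,0,0,0],[0,0.45,0,0,0,0,0]]

```text
time: 19.13
tool_pos: [0.5789, 0.1845, 0.2743]
ee_rot: [-3.141, 0.001, 1.651]
wrist_force: [-0.4, -4.1, 0.9]
width: 0.0249
```

```bash
python3 snap.py wrist w16; python3 m4.py w16; python3 -c "
from bench import robot;o=robot.get_obs();print(o['wrist_force'],o['wrist_torque'],o['width'])"
```

```text
19.1333 [0.57886959 0.18453176 0.27427298] [-3.14126162e+00  1.21782613e-03  1.65097042e+00] 0.01077021314860081 [ 2.160e-01  2.720e-01  1.418e+00 -1.000e-03  1.452e+00  1.360e-01]
green 215 [ 50.6 379.2] depth med st [[-71.1 126.9]] z [0.0479 0.0518 0.0566] [(0.11, [[-20.9, 169.5]])] px box 43 59 370 387
green 260 [277.9 453.8] depth med st [[76.1 69.9]] z [0.0556 0.0573 0.1628] [(0.11, [[83.7, 125.8]])] px box 273 281 427 471
yel 346 [397.8 261.9] depth med st [[153.3 204.2]] z [0.0341 0.0426 0.0441] [(0.02, [[158.0, 196.7]]), (0.03, [[155.8, 200.1]]), (0.034, [[154.9, 201.4]]), (0.04, [[153.5, 203.5]])] px box 382 414 253 268
red 14 [383.6 272. ] depth med st [[145.5 195.7]] z [0.0366 0.0372 0.038 ] [(0.034, [[146.0, 194.5]])] px box 382 385 270 274
[-0.87939221 -3.88549561  1.88131401] [-0.63041195 -0.2780524   0.2056015 ] 0.02484954103461848
```

View pics/w16.png

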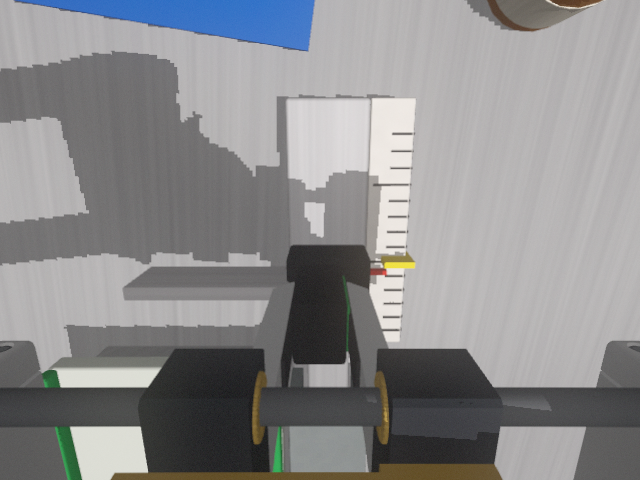

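```bash
cat > m6.py <<'E'
exec(open('meas.py').read())
S0=np.array([.4892,-.0177]);a=.0791;E=np.array([[np.cos(a),np.sin(a)],[-np.sin(a),np.cos(a)]])
red=((H<5)|(H>174))&(S>150)&(V>50); yel=(H>22)&(H<33)&(S>120)
for nm,m,zz in [('yel',yel,.043),('red',red,.037)]:
  for k,ar,c in comps(m,10,500):
    ys,xs=np.nonzero(k);P=depthpt(f,np.c_[xs,ys],f['d'][ys,xs]);Q=(P[:,:2]-S0)@E.T*1000;z=P[:,2]*1000
    if abs(np.median(Q[:,0])-148)>25: continue
    t=abs(z-zz*1000)<2.5
    print(nm,ar,'top n',t.sum(),'y pct',np.round(np.percentile(Q[t,1],[2,10,50,90,98]),1),'x',np.round(np.percentile(Q[t,0],[2,98]),1),'z',np.round(np.percentile(z,[2,50,98]),1))
E
for t in w1 w2 w5 w10 w12 w13 w14 w15 w16; do echo $t; python3 m6.py $t; done
python3 -c "
import cv2;im=cv2.imread('pics/w16.png');cv2.imwrite('pics/w16c.png',cv2.resize(im[215:300,350:430],None,fx=7,fy=7,interpolation=cv2.INTER_NEAREST))"
```

```text
w1
yel 87 top n 62 y pct [200.5 200.7 202.  203.4 203.8] x [144.4 162.3] z [32.5 42.5 44.5]
red 16 top n 16 y pct [149.2 149.4 150.2 150.8 151. ] x [137.7 145.9] z [36.  36.8 38.7]
w2
yel 164 top n 137 y pct [201.  201.5 203.5 204.9 205.4] x [144.5 162.2] z [33.5 43.1 44.9]
red 48 top n 48 y pct [149.2 149.4 151.2 152.1 152.8] x [136.  146.4] z [35.9 37.8 39.2]
w5
yel 274 top n 191 y pct [200.4 200.6 202.2 203.9 204.4] x [144.6 162.7] z [31.2 42.5 44.5]
red 46 top n 46 y pct [149.  149.4 150.2 151.4 151.6] x [139.7 147. ] z [35.2 37.2 38.4]
w10
yel 202 top n 185 y pct [200.5 201.2 203.  204.9 205.4] x [144.4 162.4] z [37.6 43.2 45. ]
red 61 top n 58 y pct [149.5 149.8 150.8 152.2 152.5] x [137.  146.5] z [36.  37.5 60.4]
w12
yel 160 top n 136 y pct [200.8 201.3 203.1 205.2 205.4] x [144.5 162.2] z [32.1 43.2 45. ]
yel 17 top n 2 y pct [205.1 205.1 205.1 205.1 205.1] x [152.2 153. ] z [ 33.4  36.7 278.9]
red 46 top n 43 y pct [149.  149.6 151.1 152.1 152.3] x [136.7 146.2] z [35.9 37.6 60.5]
w13
yel 113 top n 108 y pct [201.4 201.5 203.2 204.8 204.9] x [144.7 162.3] z [39.5 43.2 44.6]
red 30 top n 30 y pct [149.9 150.2 151.1 152.3 152.4] x [136.4 145.7] z [35.6 37.2 38.3]
w14
yel 233 top n 223 y pct [201.  201.2 202.9 204.6 204.8] x [144.6 162.5] z [40.  43.  44.5]
w15
yel 260 top n 248 y pct [201.  201.1 202.9 204.7 205. ] x [144.7 162.6] z [40.4 43.  44.4]
red 28 top n 28 y pct [149.9 150.1 151.3 151.9 152.3] x [142.6 146.6] z [36.3 37.2 38.2]
w16
yel 346 top n 221 y pct [201.1 201.5 203.2 204.9 205.2] x [144.5 162.7] z [33.  42.6 44.4]
red 14 top n 14 y pct [194.4 195.  195.7 196.4 197. ] x [144.4 146.4] z [36.4 37.2 38.2]
```

View pics/w16c.png

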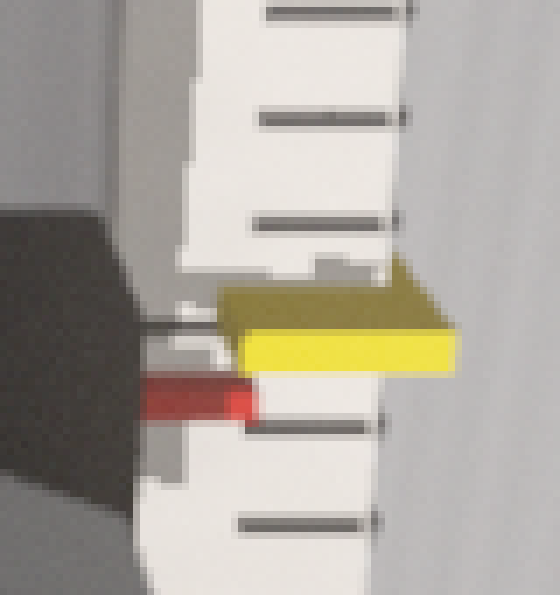

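Pointer trails the mark by about 7.2 mm (views agree on 52.1 mm total). Move on.

Request:
move_arm:
  increments:
    - [[0,0.03,0,0,0,0,0],[0,0.06,0,0,0,0,0],[0,0.071,0,0,0,0,0],[0,0.071,0,0,0,0,0],[0,0.071,0,0,0,0,0],[0,0.071,0,0,0,0,0]]

```text
time: 19.68
tool_pos: [0.5784, 0.1909, 0.2743]
ee_rot: [-3.141, 0.001, 1.65]
wrist_force: [-2.3, -4.6, 3.2]
width: 0.0248
```

```bash
python3 snap.py wrist w17; python3 m6.py w17; python3 snap.py top t17; python3 snap.py side s17; python3 -c "
from bench import robot;o=robot.get_obs();print(o['time'],o['wrist_force'],o['wrist_torque'],o['width'])
import cv2,numpy as np;im=cv2.imread('pics/w17.png');a=cv2.resize(im[215:300,350:430],None,fx=5,fy=5,interpolation=cv2.INTER_NEAREST)
b=cv2.resize(cv2.imread('pics/s17.png')[200:310,200:290],None,fx=4,fy=4,interpolation=cv2.INTER_CUBIC)[:425]
cv2.imwrite('pics/w17c.png',np.hstack([a,b]))"
```

```text
19.6833 [0.57837487 0.19091582 0.27427659] [-3.14114848e+00  6.80438320e-04  1.65030021e+00] 0.0021410184106471467 [ 2.260e-01  2.750e-01  1.414e+00 -1.000e-03  1.453e+00  1.460e-01]
yel 320 top n 230 y pct [200.9 201.4 203.2 205.  205.3] x [144.5 162.6] z [33.1 42.7 44.2]
19.7333 [0.5783664  0.19092804 0.27426678] [-3.14115847e+00  7.53363644e-04  1.65032472e+00] 0.002185326477534999 [ 2.260e-01  2.750e-01  1.414e+00 -1.000e-03  1.453e+00  1.470e-01]
19.7833 [0.57837191 0.19094403 0.27426509] [-3.14111672e+00  7.22781544e-04  1.65031700e+00] 0.0016896948111130236 [ 2.260e-01  2.750e-01  1.414e+00 -1.000e-03  1.453e+00  1.470e-01]
19.8333 [-1.61638304 -5.16151883  2.1526442 ] [-0.89837129 -0.11909825  0.21044976] 0.02496111684123252
```

View pics/w17c.png

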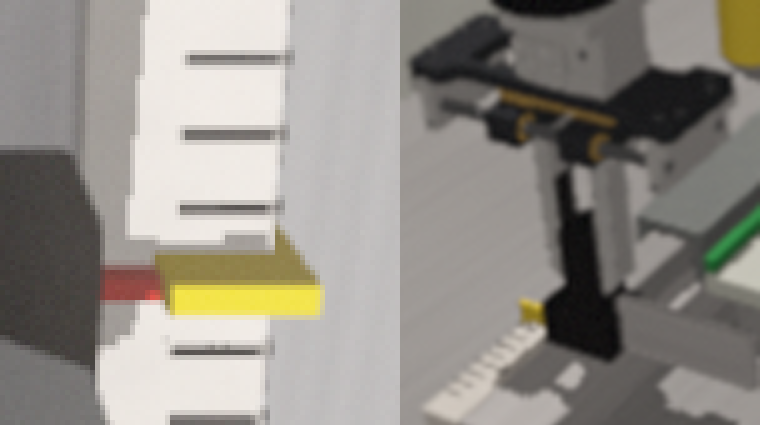

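View pics/s17.png

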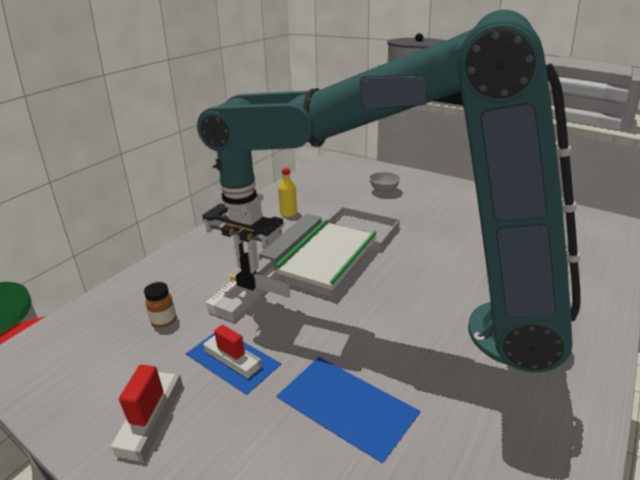

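View pics/t17.png

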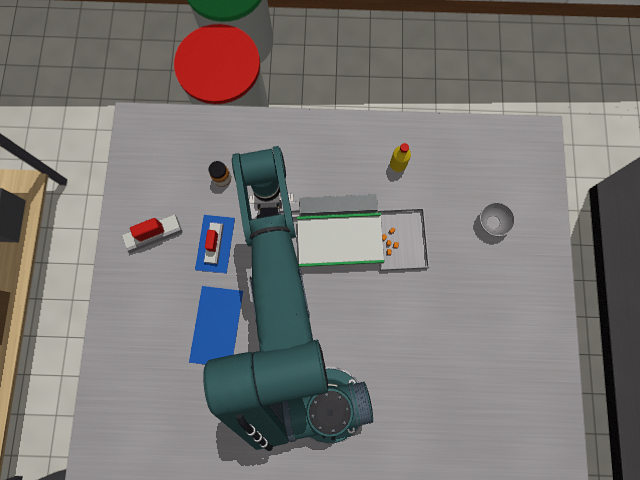

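```bash
sed -e "s/(V>50); yel/(V>30); yel/; s/(S>150)&(V>30)/(S>90)\&(V>30)/; s/comps(m,10,500)/comps(m,5,500)/" m6.py > m7.py; for t in w15 w16 w17; do echo $t; python3 m7.py $t; done
python3 - <<'E'
import numpy as np,cv2
from h import *
S0=np.array([.4892,-.0177]);a=.0791;E=np.array([[np.cos(a),np.sin(a)],[-np.sin(a),np.cos(a)]])
for t in('w16','w17'):
    f=np.load(t+'.npz');im=f['im'].astype(int)
    sel=(im[...,0]-im[...,1]>50)&(im[...,0]-im[...,2]>50)&(abs(im[...,1]-im[...,2])<40)
    ys,xs=np.nonzero(sel[250:290,360:400]);ys+=250;xs+=360
    Q=(cast(f,np.c_[xs,ys],.037)[:,:2]-S0)@E.T*1000
    P=depthpt(f,np.c_[xs,ys],f['d'][ys,xs]);Q2=(P[:,:2]-S0)@E.T*1000
    print(t,len(xs),'rows',ys.min(),ys.max(),'cols',xs.min(),xs.max(),'y@z37',np.percentile(Q[:,1],[2,50,98]).round(1),'depth y',np.percentile(Q2[:,1],[2,50,98]).round(1),'z',np.percentile(P[:,2],[2,50,98]).round(4),f['pos'])
E
```

```text
w15
yel 260 top n 248 y pct [201.  201.1 202.9 204.7 205. ] x [144.7 162.6] z [40.4 43.  44.4]
red 101 top n 82 y pct [149.9 150.1 151.5 152.5 152.7] x [137.3 146.7] z [29.3 36.8 38.3]
w16
yel 346 top n 221 y pct [201.1 201.5 203.2 204.9 205.2] x [144.5 162.7] z [33.  42.6 44.4]
red 99 top n 92 y pct [194.2 194.4 195.9 197.2 197.4] x [137.4 146.7] z [34.8 37.  60.4]
w17
yel 320 top n 230 y pct [200.9 201.4 203.2 205.  205.3] x [144.5 162.6] z [33.1 42.7 44.2]
red 67 top n 62 y pct [200.8 200.9 202.6 203.5 203.7] x [137.2 143.8] z [34.7 37.2 60.4]
w16 91 rows 269 275 cols 371 386 y@z37 [194.1 195.6 197.7] depth y [193.5 195.8 197.4] z [0.0344 0.037  0.0384] [0.57886959 0.18453176 0.27427298]
w17 62 rows 269 274 cols 370 382 y@z37 [200.8 202.2 204.2] depth y [200.8 202.4 203.8] z [0.0348 0.0372 0.0388] [0.57837487 0.19091582 0.27427659]
```

Request:
move_arm:
  increments:
    - [[0,0.008,0,0,0,0,0],[0,0.008,0,0,0,0,0],[0,0.008,0,0,0,0,0],[0,0.008,0,0,0,0,0],[0,0.008,0,0,0,0,0],[0,0.008,0,0,0,0,0]]

```text
time: 20.33
tool_pos: [0.5783, 0.1918, 0.2742]
ee_rot: [-3.141, 0.001, 1.65]
wrist_force: [-1.4, -3.8, 3.2]
width: 0.0248
```

```bash
python3 snap.py wrist w18; python3 m7.py w18; python3 -c "
from bench import robot;o=robot.get_obs();print(o['time'],o['wrist_force'],o['wrist_torque'],o['width'])
import cv2,numpy as np;im=cv2.imread('pics/w18.png');a=cv2.resize(im[215:300,350:430],None,fx=6,fy=6,interpolation=cv2.INTER_NEAREST)
cv2.imwrite('pics/w18c.png',a)"
```

```text
20.3333 [0.57829472 0.19179725 0.27424759] [-3.14111503e+00  6.04328735e-04  1.65036430e+00] 0.0019587617793776287 [ 2.270e-01  2.760e-01  1.413e+00 -1.000e-03  1.453e+00  1.480e-01]
yel 271 top n 206 y pct [201.1 201.6 203.4 204.9 205.2] x [144.5 162.8] z [34.5 42.7 44.4]
red 68 top n 62 y pct [201.5 201.7 203.4 204.6 204.8] x [137.3 143.8] z [34.7 37.2 61.3]
20.3833 [-2.20040219 -4.12802954  2.32984848] [-0.90080399 -0.09763092  0.21021405] 0.024870622228724732
```

View pics/w18c.png

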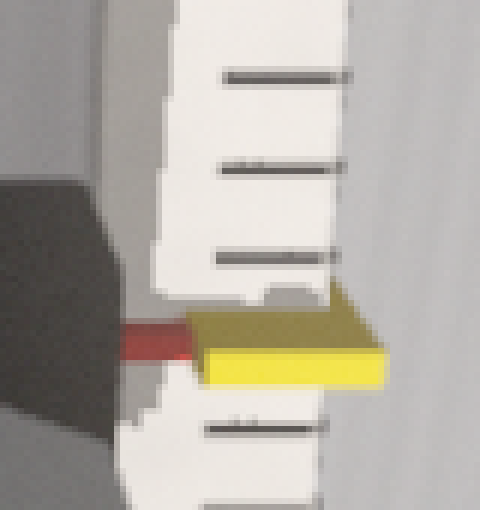

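Pointer (201.5–204.8) sits within the mark (201.1–205.2), centres equal within measurement noise. The top view shows chips in the tray, the scraper on its mat, and the jar, bottle and bowl where they were. Handing in.

```bash
python3 -c "
from bench import robot
o=robot.get_obs();print(o['time'],o['tool_pos'],o['width'],o['wrist_force']);print(robot.close_job())"
```

```text
20.3833 [0.57829948 0.19182032 0.27427625] 0.024870622228724732 [-2.20040219 -4.12802954  2.32984848]
the job is handed in; nothing more can be done
None
```

The job is finished and handed in at 20.4 s.

- **Chips:** I swept all five into the steel tray with the small red-handled scraper. The depth check after the sweep put every chip on the tray floor, with tops at 16–21 mm.
- **Scraper:** It stands upright and released on the small blue mat. It is within about 1.5 mm of the mat's centre and parallel to it.
- **Length stop:** The arm still holds the grip with the button squeezed in (finger opening 25 mm). It is drawn about 52 mm, against roughly 4 N of spring pull. In the last wrist picture the pointer spans station y 201.5–204.8 mm and the mark spans 201.1–205.2 mm, so their centres agree within measurement noise.
- **Bystanders:** The jar, bottle and bowl look unmoved in the last top view, taken just before the final 0.8 mm adjustment. I judged this by eye and did not measure it.

**Checks that disagreed:** Separate views put the mark 51.6–52.5 mm beyond the home position. The 7.1 mm move only brought the stop about 6.4 mm, so I corrected it by a further 0.8 mm and checked again.

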